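# Stack sample plates and lock them with the cam

## Robot

A 6-joint arm with a two-finger parallel gripper is mounted at the origin on the work surface. World frame = base frame: x ahead of the robot, y to its left, z up, the work surface at z = 0. Lengths are in mm, angles in rad, forces in N, time in s.
With the tool pointing down it reaches from about 350 to 975 mm from the base axis. Payload 7.1 kg.
Tool frame: the origin (TCP) lies at the very end of the fingers, on their centre line; the grasp point (between the pads) lies tcp_to_grasp behind it (tcp_to_grasp is the distance from the TCP to the grasp point, in mm); z points along the fingers, x is the direction in which the jaws open and shut, and the axes are right-handed (so a half turn about z gives the same grasp; the last joint's range is limited). The gripper opens to 88 mm and grips with 3 to 60 N. Pads are 20 mm wide; open, the fingers measure 115 mm over their backs; the gripper's body (75 mm by 178 mm) begins 61 mm behind the grasp point.
Start: joints at [-0.019, 0.423, 1.63, -0, 1.089, -0.019], TCP at [624.984, 0.026, 222.675] pointing down, gripper open.
Joint ranges: [-3, 3], [-0.9, 2.11], [0.09, 2.58], [-1.31, 4.45], [0.11, 2.69], [-2.54, 2.54]. Speed limits (rad/s): [2.39, 2.39, 3.01, 3.14, 3.14, 3.14].

## Interface

Orientations are given as a rotation vector (axis times angle).
In Python, from workcell import get_obs, get_image, close_job, recognise, mark_of, tcp_to_grasp gives the robot as it stands. The module is installed in compiled form; this text tells all that it offers.
- The arm moves only by the tool move_arm, never from a script. Its argument "motion" is a list of rows, each a list of 7 numbers: the shift along the world's x, y, z in mm, then the turn, a rotation vector about the world's x, y, z in rad, then the finger opening in mm, from 0 to 87.8. A call has 1 to 5 rows; each row is the pose to reach, as a shift and turn from the pose commanded when the call began; what a row does not reach only later rows make up. A row lasts 1/12 s, in which the tool goes at most 41.7 mm and 7.16 degrees, less where a joint would pass 70% of its speed; a pose out of reach is approached as far as the arm can. A call with a gripper value outside its range is refused whole. The fingers move at their own pace and stop on an object; the grip force is fixed at half the most. Time passes only in rows, so rows that repeat a pose let the fingers close. It gives the time, the measured TCP pose, the force and the opening at its end, in the units of the state.
- get_obs(): the state, without advancing time (a new reading comes with each control period).
- get_image(name): name is "scene" or "side" or "wrist"; returns a dict with "color" (420x560x3 uint8, red, green, blue), "mtx" (3x3 intrinsics, pixels), "k1" (the pictures are not rectified: a ray, as slopes to the right and down, at radius r is drawn at 1 + k1 r^2 times it, then the intrinsics apply), "camera_from_world" (4x4, takes a point from world to camera coordinates). Camera axes: x right, y up, looking along -z (the intrinsics and any distortion apply to the point x, -y, -z); pixel columns grow to the right and rows downward; lengths in mm; the calibration is good to about 2 mm. A picture is of the moment at which its call begins. There is no depth.
- close_job(): hands the job in, once; it reports no verdict.
Trained networks look in a picture, given as the dict that the camera call returned (one of the last four; its "shot" number tells which), for a name from the list of things; names that differ only in an ending like _2 or _b are one class to them, and where a whole thing is asked for, a point or a joint stands for the part that bears it (a point fixed in the world has none). Each returns a list of dicts, best first, with "p" (0 to 1); they miss things now and then, are a little off and sometimes report something else, mostly with a low value. They report only what shows in the picture. A call takes as long as a camera call. They do not tell look-alikes from the thing itself.
- recognise(picture, label): "bbox" ([centre column, centre row, width, height] in pixels, round what is visible of it).
- mark_of(picture, label): "location" ([row, column] in pixels: a listed point, or the origin of a listed thing).
The state is a dict: "t": time; "qpos": joint angles; "qvel": joint speeds; "joint_torque": joint torques, N m; "ee_pos": TCP position; "orientation": TCP orientation; "ft_force": force on the tool from outside, world axes, zero at the start; "moment": the same for the moment, N m; "width": finger opening in mm.
Only numpy, scipy, OpenCV 4.12 (cv2) and the standard library are available. Lean on these libraries where they do the work, as an engineer would, in place of code of your own. Each camera call takes 0.05 s, during which the arm holds its last target. There are 200 camera calls.

## Task

Turn the cam lever back so that the sprung jaw of the stack clamp draws fully open. Then stack every white sample plate on the bench, right way up, squarely in the nest between the guide posts, and lay the steel cover, handle up, on top of the pile. Finally turn the cam until its high point (red dot) points straight at the jaw's follower, so that the jaw closes on the pile, and let go; leave the other things on the bench where they stand.

Things in the scene. Friction and masses are not known exactly. Their poses are not given: they have to be found in the camera images.
- nest (a point): Centre of the top of the clamp's nest floor (black, 40 mm wide in x, 116 mm long in y), 36 mm above the bench. Axes: z up; y along the nest's length, towards the blue end stop whose inner face is at y = +61 mm. The blue jaw's face is at y = -73 mm when fully open, about -61.5 mm when the cam's high point bears on its follower.
- clamp: Stack clamp, bolted down; place and yaw differ in each run. Origin on the bench 36 mm below nest, same axes. Four steel guide posts at y = 48 to 58 and -58 to -48 mm, inner faces at x = +-32 mm, tops (bent outwards) 149 mm above the bench; stop and jaw 130 mm high. Between the posts the sides are open for fingers; base plate 10 mm high, x +-55, y -195 to +91 mm.
- cam_axis (a point): On the cam's upright axis, 52 mm above the bench, 129.5 mm towards -y from the nest's centre; fixed to the clamp, same axes. The yellow cam (round back 22 mm radius, nose 34 mm, red dot on the nose) turns about it.
- cam_grip (a point): On the axis of the cam lever's upright round black handle (16 mm diameter, free from 72 to 138 mm above the bench), 118 mm above the bench. It circles the cam axis at 82 mm radius: seen from above, the direction from axis to handle is at the angle minus cam from the nest's +x (0: +x, 1.57: -y, 3.14: -x). The cam's nose points 90 degrees clockwise of the handle.
- cam (a joint): Cam angle, rad, growing clockwise seen from above; range -0.2 to 3.7. At 3.14 the nose (red dot) points straight at the follower, jaw closed; there is no stop there and beyond it the jaw falls back. Below 2.0 the nose is off the follower and the jaw fully open. Starts at 2.8 to 3.5. Friction holds it where it is left; 2 to 6 N at the handle turns it.
- jaw (a joint): Travel of the jaw and its follower, m: 0 fully open (a spring, 1 to 4 N, pulls it there), about 0.0115 when the cam's high point bears on the follower.
- plate1: White sample plate, a rigid block 56 x 120 x 22 mm (x, y, z), 0.10 to 0.17 kg, with eight amber wells on its top and a grey line round its foot. Origin: centre of the underside; y runs along its 120 mm length, z up. All plates are alike and flat on top and below; two to four are present in a run (absent ones give None).
- plate2: White sample plate, a rigid block 56 x 120 x 22 mm (x, y, z), 0.10 to 0.17 kg, with eight amber wells on its top and a grey line round its foot. Origin: centre of the underside; y runs along its 120 mm length, z up. All plates are alike and flat on top and below; two to four are present in a run (absent ones give None).
- plate3: White sample plate, a rigid block 56 x 120 x 22 mm (x, y, z), 0.10 to 0.17 kg, with eight amber wells on its top and a grey line round its foot. Origin: centre of the underside; y runs along its 120 mm length, z up. All plates are alike and flat on top and below; two to four are present in a run (absent ones give None).
- plate4: White sample plate, a rigid block 56 x 120 x 22 mm (x, y, z), 0.10 to 0.17 kg, with eight amber wells on its top and a grey line round its foot. Origin: centre of the underside; y runs along its 120 mm length, z up. All plates are alike and flat on top and below; two to four are present in a run (absent ones give None).
- cover: Cover: dark steel slab 56 x 120 x 8 mm (x, y, z) with an upright blue handle rib on its middle, 14 mm thick in x, 56 mm long in y, from 8 to 42 mm above the underside; 0.25 kg. Origin: centre of the underside, y along its length, z up.
- jar: Jar, 68 mm diameter, 90 mm high, with blue cap; bystander, not to be moved. Origin under its centre.
- tube_rack: White rack of glass tubes, 70 x 200 x 90 mm; bystander, not to be moved. Origin under its centre.
- carton: Cardboard carton 90 x 130 x 60 mm; bystander, not to be moved. Origin under its centre.
Not all that is in view belongs to the job. What is meant by the cover is not orange, and is the smaller of those in its own colour.

How it is judged:
By the outcome, as a careful person would: the job done as asked, in the order asked, and still so for the second after the job is handed in, with the robot touching nothing.
Of plate1, plate2, plate3, plate4 only 2 to 4 are there at a start; the rules pass over those that are not, and their reading is None.
At some moment in a run one of plate1, plate2, plate3, plate4, cover may be knocked a few centimetres aside while the robot is not near it.
It also fails if it takes over 210 s, if anything falls off the work surface, if the arm or the gripper's body presses on something with over 40 N, if the wrist force passes 120 N, or if a joint passes its speed limit or range.

## Working session

There is one attempt and no reset: what is moved stays moved. The work goes in short steps, Python scripts to look and compute and a tool call to move; the robot and the scene stay as the last step left them, time stands still between calls to the robot, and variables do not carry over. Pictures are saved under pics/ and viewed, about 12 in all and at most 16, crops included, and the job is handed in when it is done.

Besides the shell and the picture viewer there is one more tool, called after "Request:" in YAML: its name, and indented under it one key for each argument. move_arm: Moves the arm, as the interface text tells. Its arguments: {"type":"object","properties":{"motion":{"type":"array"}},"required":["motion"]}

```bash
mkdir -p pics; cat > h.py <<'E'
import numpy as np, cv2
from workcell import *
def ray(im,row,col):
    K=im["mtx"];u=np.array([(col-K[0,2])/K[0,0],(row-K[1,2])/K[1,1]])
    s=u.copy()
    for _ in range(20): s=u/(1+im["k1"]*(s@s))
    T=np.array(im["camera_from_world"]);R=T[:3,:3];c=-R.T@T[:3,3]
    return c,R.T@np.array([s[0],-s[1],-1])
def onz(im,row,col,z):
    c,d=ray(im,row,col);return c+d*(z-c[2])/d[2]
def proj(im,p):
    T=np.array(im["camera_from_world"]);q=T[:3,:3]@np.array(p,float)+T[:3,3]
    s=np.array([q[0],-q[1]])/-q[2];s=s*(1+im["k1"]*(s@s));K=im["mtx"]
    return K[0,0]*s[0]+K[0,2],K[1,1]*s[1]+K[1,2]
def save(im,n,crop=None,f=1):
    a=im["color"][:,:,::-1]
    if crop: a=a[crop[0]:crop[1],crop[2]:crop[3]]
    cv2.imwrite("pics/"+n,cv2.resize(a,None,fx=f,fy=f,interpolation=cv2.INTER_CUBIC))
E
python3 - <<'E'
from h import *
print(tcp_to_grasp, get_obs())
for n in("scene","side"):
    im=get_image(n);save(im,n+"0.png",None,1.42)
    print(n,np.round(im["camera_from_world"],3).tolist(),np.round(im["mtx"],1).tolist())
    for l,z in(("plate1",0),("cover",0),("nest",36),("cam_axis",52),("cam_grip",118),("clamp",0),("jar",0),("tube_rack",0),("carton",0)):
        for m in mark_of(im,l): 
            if m["p"]>.2: print(l,round(m["p"],2),np.round(m["location"]),np.round(onz(im,*m["location"],z)))
E
```

```text
18.700000000000003 {'t': 0.0, 'qpos': array([-1.90092850e-02,  4.23822374e-01,  1.63066588e+00, -1.23446725e-06,
        1.08858460e+00, -1.89863138e-02]), 'qvel': array([ 0.00081057, -0.00053834, -0.00011858,  0.00048606, -0.00135505,
        0.00131471]), 'joint_torque': array([ 1.28069914e-03, -5.44622147e+01, -2.73670936e+01,  6.42951974e-02,
        2.27214623e-02, -1.51321510e-04]), 'ee_pos': array([6.24461387e+02, 2.98171616e-02, 2.21922696e+02]), 'orientation': array([-3.14156477e+00,  3.51822647e-05,  2.32469425e-03]), 'ft_force': array([-0.83636625, -0.08822334, -0.78995505]), 'moment': array([ 0.01455358,  0.00588016, -0.03710178]), 'width': 87.58262562365347}
scene [[-0.632, 0.775, -0.017, 374.239], [-0.526, -0.412, 0.744, 190.049], [0.57, 0.479, 0.668, -1789.125], [0.0, 0.0, 0.0, 1.0]] [[504.3, 0.0, 288.4], [0.0, 504.3, 211.9], [0.0, 0.0, 1.0]]
plate1 0.81 [272. 344.] [551. 165.   0.]
plate1 0.76 [276. 411.] [447. 321.   0.]
plate1 0.57 [302. 402.] [541. 347.   0.]
cover 0.9 [212. 340.] [351.  12.   0.]
cover 0.7 [222. 421.] [235. 238.   0.]
nest 0.62 [219. 278.] [527. -
[... 479 characters left out ...]
01.799], [0.116, -0.508, 0.853, -174.716], [-0.201, 0.829, 0.522, -1177.37], [0.0, 0.0, 0.0, 1.0]] [[455.7, 0.0, 285.5], [0.0, 455.7, 206.9], [0.0, 0.0, 1.0]]
plate1 0.83 [337. 288.] [434. 321.   0.]
plate1 0.8 [337. 237.] [543. 346.   0.]
plate1 0.59 [280. 258.] [552. 152.   0.]
cover 0.79 [255. 341.] [360.  -1.   0.]
cover 0.62 [332. 380.] [237. 260.   0.]
cover 0.57 [294. 308.] [418. 172.   0.]
nest 0.75 [219. 287.] [534. -90.  36.]
cam_axis 0.75 [195. 296.] [ 530. -207.   52.]
cam_grip 0.74 [175. 326.] [ 442. -238.  118.]
clamp 0.67 [228. 289.] [529. -99.   0.]
jar 0.85 [188. 351.] [ 376. -383.    0.]
tube_rack 0.76 [227. 193.] [812. -36.   0.]
carton 0.67 [174. 283.] [ 630. -436.    0.]
```

View pics/scene0.png

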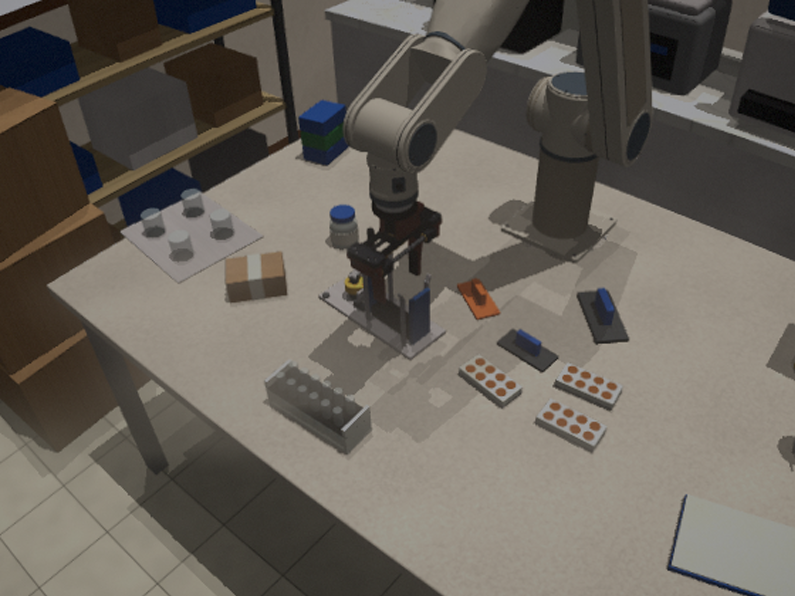

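View pics/side0.png

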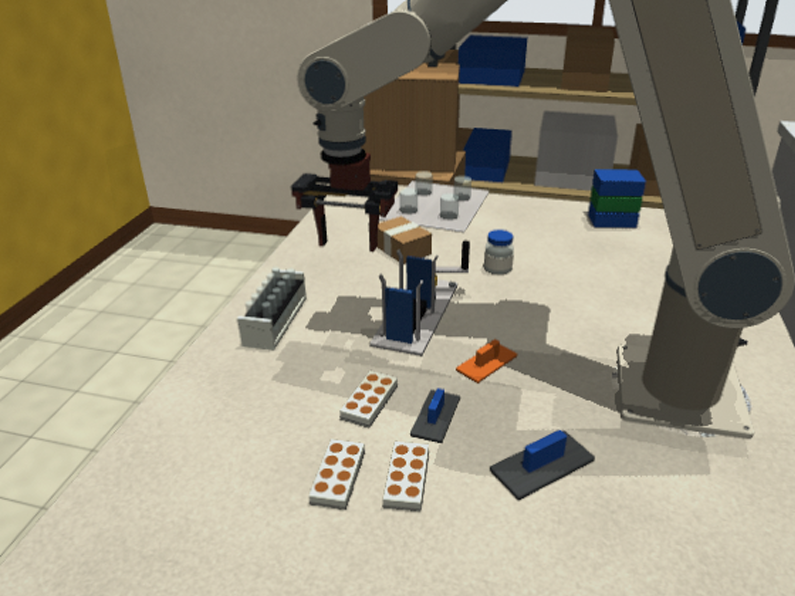

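Three plates are at scene px (485,380), (590,384) and (571,423). There are three possible covers: orange (479,298), large dark (603,315) and small dark (527,348). The small dark one fits, because it isn't orange and is the smaller of the dark pair. I'll look from above next.

Request:
move_arm:
  motion:
    - [-20,-24,25,0,0,0,87]
    - [-40,-48,50,0,0,0,87]
    - [-60,-72,75,0,0,0,87]
    - [-80,-96,100,0,0,0,87]
    - [-95,-118,120,0,0,0,87]

```text
t: 1.42
ee_pos: [528.7, -119.0, 344.6]
orientation: [3.141, 0.0, 0.002]
ft_force: [0.2, -1.5, -0.0]
width: 86.9
```

Request:
move_arm:
  motion:
    - [0,0,25,0,0,0,87]
    - [0,0,50,0,0,0,87]
    - [0,0,60,0,0,0,87]
    - [0,0,60,0,0,0,87]

```text
t: 1.75
ee_pos: [531.1, -118.3, 405.3]
orientation: [3.14, -0.0, 0.008]
ft_force: [0.9, -0.6, -0.5]
width: 86.9
```

```bash
cat > look.py <<'E'
from h import *
import sys
def look(n,labels,cam="wrist",f=1.42,pmin=.3):
    im=get_image(cam);save(im,n,None,f)
    o=get_obs();print("t",round(o["t"],2),np.round(o["ee_pos"],1),np.round(o["orientation"],3),"F",np.round(o["ft_force"],1),"w",round(o["width"],1))
    T=np.array(im["camera_from_world"]);print("cam at",np.round(-T[:3,:3].T@T[:3,3]))
    for l,z in labels:
        for m in mark_of(im,l):
            if m["p"]>pmin: print(l,round(m["p"],2),np.round(m["location"]),np.round(onz(im,*m["location"],z),1))
    return im
E
python3 - <<'E'
from look import *
look("w1.png",[("plate1",0),("cover",0),("nest",36),("cam_axis",52),("cam_grip",118),("clamp",0)])
E
```

```text
t 1.8 [ 530.4 -117.9  403.1] [3.141e+00 0.000e+00 3.000e-03] F [ 0.  -0.6 -0.5] w 87.2
cam at [531. -37. 567.]
cover 0.65 [ 95. 179.] [356.9  -1.8   0. ]
cover 0.48 [144. 280.] [528.5 -86.2   0. ]
nest 0.85 [144. 278.] [526.7 -83.5  36. ]
cam_axis 0.75 [222. 278.] [ 526.3 -212.9   52. ]
cam_grip 0.95 [248. 221.] [ 438.5 -233.6  118. ]
clamp 0.83 [146. 281.] [530.6 -90.1   0. ]
```

View pics/w1.png

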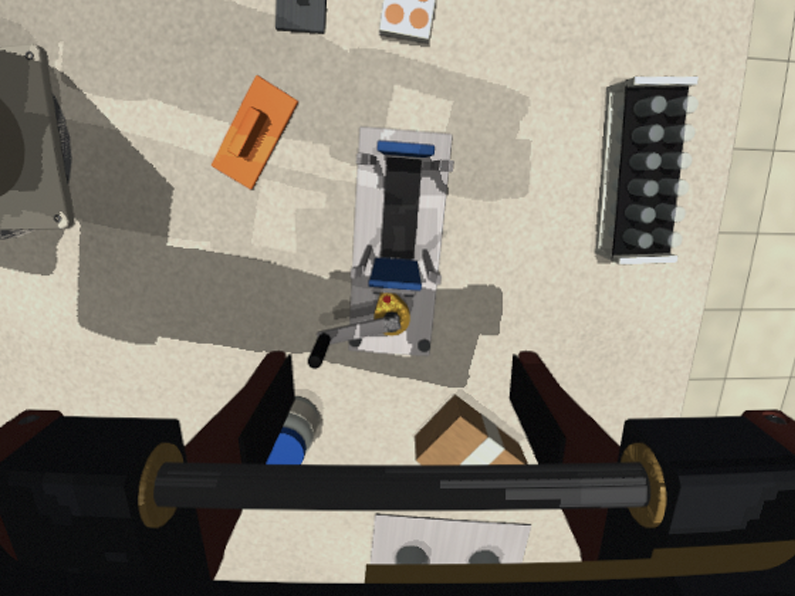

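```bash
python3 - <<'E'
from h import *
im=get_image("wrist")
px=[(359,127),(452,133),(434,355),(351,345)]
P=np.array([onz(im,r/1.42,c/1.42,10) for c,r in px]);print(P.round(1))
# refine: white-plate mask contour
g=cv2.cvtColor(im["color"],cv2.COLOR_RGB2GRAY);save(im,"w2.png",(80,260,215,335),4.4)
from scipy.optimize import least_squares
L=np.array([[-55,91],[55,91],[55,-195],[-55,-195]])
def R(a):return np.array([[np.cos(a),-np.sin(a)],[np.sin(a),np.cos(a)]])
f=lambda q:((R(q[2])@L.T).T+q[:2]-P[:,:2]).ravel()
s=least_squares(f,[530,-90,0]);print(s.x,s.fun.round(1))
E
```

```text
[[ 480.2    5.8   10. ]
 [ 588.3   -0.8   10. ]
 [ 573.  -280.6   10. ]
 [ 462.5 -266.4   10. ]]
[ 5.29364496e+02 -8.36141801e+01 -6.43411240e-02] [ 0.1  5.   1.8  4.5 -1.3 -1.1 -0.6 -8.3]
```

View pics/w2.png

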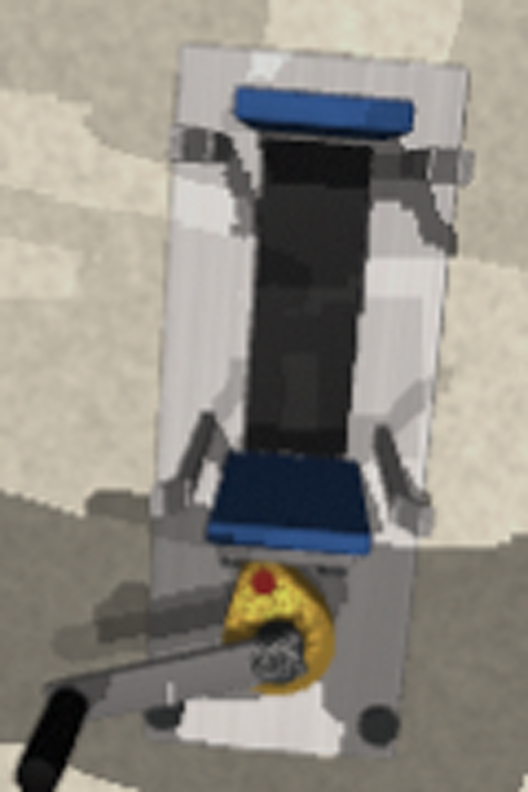

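```bash
cat > clamp.py <<'E'
from h import *
from scipy.optimize import least_squares
def R(a):return np.array([[np.cos(a),-np.sin(a)],[np.sin(a),np.cos(a)]])
def fit(im,obs):
    def f(q):
        r=[]
        for px,L in obs:
            L=np.array(L,float);w=np.r_[R(q[2])@L[:2]+q[:2],L[2]]
            r+=list(np.array(proj(im,w))-px)
        return r
    s=least_squares(f,[528,-85,-.05],loss="soft_l1");return s.x,np.array(f(s.x)).reshape(-1,2).round(1)
E
python3 - <<'E'
from clamp import *
im=get_image("wrist")
c=lambda x,y:np.array([215+x/4.4-.4,80+y/4.4-.4])
obs=[(c(181,44),(-55,91,10)),(c(468,68),(55,91,10)),(c(147,738),(-55,-195,10)),(c(398,757),(55,-195,10)),
(np.array([278,144]),(0,0,36)),(np.array([278,222]),(0,-129.5,52))]
q,r=fit(im,obs);print(q,r)
for z in (118,138):
  pass
A=q[:2]+R(q[2])@[0,-129.5]
for m in mark_of(im,"cam_grip"):
    g=onz(im,*m["location"],118)[:2];d=R(-q[2])@(g-A);print(m["p"],g,np.hypot(*d),"cam",-np.arctan2(d[1],d[0])%(2*np.pi))
print("axis",A)
for cam in(2.85,1.5,3.1416): print(cam,A+82*R(q[2])@[np.cos(cam),-np.sin(cam)])
E
```

```text
[ 5.31713811e+02 -8.56964702e+01 -7.37555186e-02] [[-1.1 -2.4]
 [ 0.2 -2.6]
 [-0.8  0.3]
 [-0.1 -0. ]
 [ 5.8  2.8]
 [ 0.2  2.4]]
0.71 [ 441.73030335 -234.17019103] 82.72975696266506 cam 2.8320571364261506
axis [ 522.17112884 -214.84439782]
2.85 [ 442.1090211  -232.56610497]
1.5 [ 521.92847546 -296.8440388 ]
3.1416 [ 440.39410708 -208.80132639]
```

Clamp yaw is about -0.074, with the nest at (532,-86) and the cam at about 2.83. I'll grip the handle with the jaws along its arc.

Request:
move_arm:
  motion:
    - [-18,-23,-10,0,0,-0.12,87]
    - [-36,-46,-20,0,0,-0.24,87]
    - [-54,-69,-30,0,0,-0.36,87]
    - [-72,-92,-40,0,0,-0.48,87]
    - [-88,-115.5,-60,0,0,-0.6,87]

```text
t: 2.67
ee_pos: [441.8, -234.7, 343.7]
orientation: [2.998, -0.936, 0.005]
ft_force: [0.6, -0.8, 0.2]
width: 87.0
```

Request:
move_arm:
  motion:
    - [0,0,-25,0,0,-0.12,80]
    - [0,0,-55,0,0,-0.24,70]
    - [0,0,-85,0,0,-0.36,60]
    - [0,0,-115,0,0,-0.48,60]
    - [0,0,-145,0,0,-0.6,60]

```text
t: 3.08
ee_pos: [441.8, -233.6, 196.4]
orientation: [-2.587, 1.782, -0.001]
ft_force: [0.9, 0.0, 0.1]
width: 60.7
```

Request:
move_arm:
  motion:
    - [0,0,0,0,0,-0.1,60]
    - [0,0,0,0,0,-0.135,60]
    - [0,0,0,0,0,-0.135,60]

```text
t: 3.33
ee_pos: [441.7, -233.3, 196.8]
orientation: [2.466, -1.946, -0.003]
ft_force: [0.7, 0.4, 0.8]
width: 59.9
```

```bash
python3 - <<'E'
from look import *
look("w3.png",[("cam_grip",118),("cam_axis",52)],pmin=.1,f=1)
look("s3.png",[("cam_grip",118),("cam_axis",52)],cam="side",pmin=.1,f=1)
E
```

```text
t 3.38 [ 442.  -233.5  197.4] [ 2.468e+00 -1.943e+00 -1.000e-03] F [-0.1  0.2 -0. ] w 59.7
cam at [ 521. -215.  358.]
cam_grip 0.85 [222. 280.] [ 441.8 -231.9  118. ]
cam_axis 0.72 [114. 288.] [ 524.1 -218.8   52. ]
t 3.53 [ 442.2 -233.6  198. ] [-2.468e+00  1.943e+00 -1.000e-03] F [0.6 0.4 0.3] w 59.8
cam at [ 272. 1004.  766.]
cam_grip 0.54 [174. 328.] [ 438.  -248.3  118. ]
cam_axis 0.84 [194. 297.] [ 531.2 -215.5   52. ]
```

View pics/w3.png

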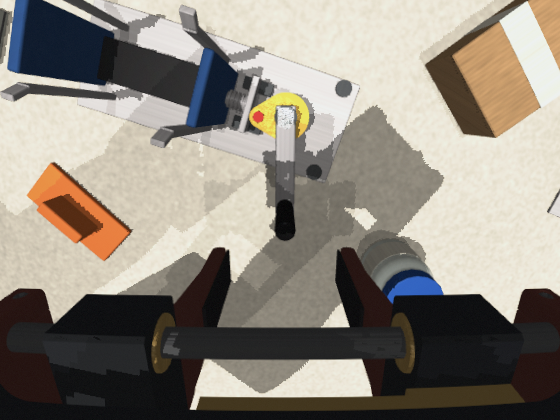

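Request:
move_arm:
  motion:
    - [0,0,-35,0,0,0,60]
    - [0,0,-70,0,0,0,60]
    - [0,0,-98,0,0,0,60]
    - [0,0,-98,0,0,0,40]
    - [0,0,-98,0,0,0,12]

```text
t: 4.05
ee_pos: [441.3, -233.1, 99.1]
orientation: [2.467, -1.944, -0.005]
ft_force: [-0.5, -0.4, 0.2]
width: 49.7
```

Request:
move_arm:
  motion:
    - [0,0,0,0,0,0,5]
    - [0,0,0,0,0,0,5]
    - [0,0,0,0,0,0,5]
    - [0,0,0,0,0,0,5]
    - [0,0,0,0,0,0,5]

```text
t: 4.47
ee_pos: [442.6, -233.8, 100.7]
orientation: [-2.467, 1.944, -0.003]
ft_force: [0.7, -3.9, 1.4]
width: 16.8
```

```bash
python3 - <<'E'
import numpy as np
from workcell import *
o=get_obs();print(o["ee_pos"],o["ft_force"],o["width"])
A=np.array([522.2,-214.8]);p=np.array([442,-233.5]);d=p-A;print(np.hypot(*d),np.arctan2(d[1],d[0]))
for i in range(1,16):
    a=i*.09;R=np.array([[np.cos(a),-np.sin(a)],[np.sin(a),np.cos(a)]]);print(i,round(a,3),np.round(A+R@d-p,1))
E
```

```text
[ 442.55802443 -233.81934644  100.70414518] [ 0.67188514 -3.87819041  1.35711864] 16.77772193793356
82.35125985678668 -2.9125183930616987
1 0.09 [ 2.  -7.1]
2 0.18 [  4.6 -14.1]
3 0.27 [  7.9 -20.7]
4 0.36 [ 11.7 -27.1]
5 0.45 [ 16.1 -33. ]
6 0.54 [ 21.  -38.6]
7 0.63 [ 26.4 -43.7]
8 0.72 [ 32.2 -48.2]
9 0.81 [ 38.4 -52.3]
10 0.9 [ 45.  -55.7]
11 0.99 [ 51.8 -58.6]
12 1.08 [ 58.9 -60.8]
13 1.17 [ 66.1 -62.4]
14 1.26 [ 73.5 -63.4]
15 1.35 [ 80.9 -63.6]
```

Request:
move_arm:
  motion:
    - [0,0,0,0,0,0,5]
    - [2,-7.1,0,0,0,0.09,5]
    - [4.6,-14.1,0,0,0,0.18,5]
    - [7.9,-20.7,0,0,0,0.27,5]
    - [11.7,-27.1,0,0,0,0.36,5]

```text
t: 4.88
ee_pos: [453.9, -260.8, 100.6]
orientation: [-2.778, 1.466, -0.0]
ft_force: [-1.5, 3.4, 7.7]
width: 15.3
```

```bash
python3 - <<'E'
from workcell import *
o=get_obs();print(o["ee_pos"],o["ft_force"],o["moment"],o["width"])
E
```

```text
[ 453.8591063  -260.7564498   100.61676286] [-1.52341007  3.43975664  7.72953364] [ 0.54464503  0.16433097 -0.00901484] 15.28245473580382
```

Request:
move_arm:
  motion:
    - [4.4,-5.9,0,0,0,0.09,5]
    - [9.3,-11.5,0,0,0,0.18,5]
    - [14.7,-16.6,0,0,0,0.27,5]
    - [20.5,-21.1,0,0,0,0.36,5]
    - [26.7,-25.2,0,0,0,0.45,5]

```text
t: 5.3
ee_pos: [480.3, -285.7, 100.6]
orientation: [-3.035, 0.808, 0.001]
ft_force: [-2.2, 4.6, 9.8]
width: 15.1
```

Request:
move_arm:
  motion:
    - [6.6,-3.4,0,0,0,0.09,5]
    - [13.4,-6.3,0,0,0,0.18,5]
    - [20.5,-8.5,0,0,0,0.27,5]
    - [27.7,-10.1,0,0,0,0.36,5]
    - [35.1,-11.1,0,0,0,0.45,5]

```text
t: 5.72
ee_pos: [515.1, -296.4, 100.6]
orientation: [-3.139, 0.111, 0.002]
ft_force: [-4.8, 4.8, 11.9]
width: 15.2
```

Request:
move_arm:
  motion:
    - [7.4,-0.2,0,0,0,0.09,5]
    - [7.4,-0.2,0,0,0,0.09,15]
    - [7.4,-0.2,0,0,0,0.09,40]
    - [7.4,-0.2,0,0,0,0.09,50]
    - [7.4,-0.2,0,0,0,0.09,50]

```text
t: 6.13
ee_pos: [522.8, -297.1, 99.7]
orientation: [-3.141, -0.023, 0.0]
ft_force: [0.8, -0.2, -0.6]
width: 32.0
```

```bash
python3 - <<'E'
from workcell import *
o=get_obs();print(o["ee_pos"],o["orientation"],o["ft_force"],o["moment"],o["width"])
E
```

```text
[ 522.78800363 -297.05236727   99.65950456] [-3.14148684e+00 -2.32052081e-02  3.13022526e-05] [ 0.75671543 -0.18484371 -0.6023553 ] [ 0.00048209 -0.00200509  0.03555665] 32.032891720544136
```

Request:
move_arm:
  motion:
    - [0,0,40,0,0,0,80]
    - [0,0,80,0,0,0,87]
    - [0,0,120,0,0,0,87]
    - [0,15,155,0,0,0,87]
    - [0,40,187,0,0,0,87]

```text
t: 6.55
ee_pos: [523.0, -258.4, 289.0]
orientation: [3.14, 0.019, 0.002]
ft_force: [0.9, -0.1, 0.3]
width: 65.5
```

Request:
move_arm:
  motion:
    - [-4,30,27,0,0,0,87]
    - [-8,60,54,0,0,0,87]
    - [-12,92,80,0,0,0,87]
    - [-16,125,105,0,0,0,87]
    - [-20,160,125,0,0,0,87]

```text
t: 6.97
ee_pos: [502.5, -96.0, 413.7]
orientation: [3.141, 0.022, 0.003]
ft_force: [0.6, 0.7, -0.7]
width: 87.1
```

Request:
move_arm:
  motion:
    - [-4,41,0,0,0,0,87]
    - [-8,82,0,0,0,0,87]
    - [-12,123,0,0,0,0,87]
    - [-18,164,0,0,0,0,87]
    - [-23,200,8,0,0,0,87]

```text
t: 7.38
ee_pos: [478.2, 104.9, 418.5]
orientation: [3.141, 0.023, -0.004]
ft_force: [0.3, -0.6, 1.2]
width: 86.6
```

Request:
move_arm:
  motion:
    - [0,20,0,0,0,0,87]
    - [0,27,0,0,0,0,87]
    - [0,27,0,0,0,0,87]

```text
t: 7.63
ee_pos: [479.6, 131.0, 419.4]
orientation: [3.141, 0.027, -0.001]
ft_force: [-1.1, 0.4, -0.3]
width: 87.2
```

```bash
cat > rects.py <<'E'
from look import *
def quads(im,lab,z):
    """yaw from min-area rect of foreground pixels in the bbox, at height z"""
    out=[]
    g=cv2.cvtColor(im["color"],cv2.COLOR_RGB2HSV).astype(int)
    for b in recognise(im,lab):
        if b["p"]<.3: continue
        c,r,w,h=b["bbox"];out.append((round(b["p"],2),np.round(b["bbox"])))
    return out
E
python3 - <<'E'
from rects import *
im=look("w4.png",[("plate1",0),("cover",0)])
print(quads(im,"plate1",0),quads(im,"cover",0))
E
```

```text
t 7.68 [479.7 129.9 419.3] [ 3.141e+00  2.600e-02 -1.000e-03] F [ 0.6 -0.5 -0.5] w 86.8
cam at [479. 212. 581.]
plate1 0.74 [ 36. 322.] [541.9 343.6   0. ]
plate1 0.62 [274. 307.] [533.8 -97.    0. ]
plate1 0.6 [ 48. 260.] [438.8 322.2   0. ]
cover 0.84 [227. 220.] [359.8   2.    0. ]
cover 0.82 [140. 251.] [423.3 169.8   0. ]
[(0.94, array([323.,  38.,  40.,  73.])), (0.87, array([321., 146.,  46.,  77.])), (0.74, array([258.,  46.,  39.,  78.]))] [(0.93, array([219., 227.,  55.,  63.])), (0.56, array([251., 139.,  36.,  71.])), (0.56, array([146.,  95.,  89.,  92.]))]
```

View pics/w4.png

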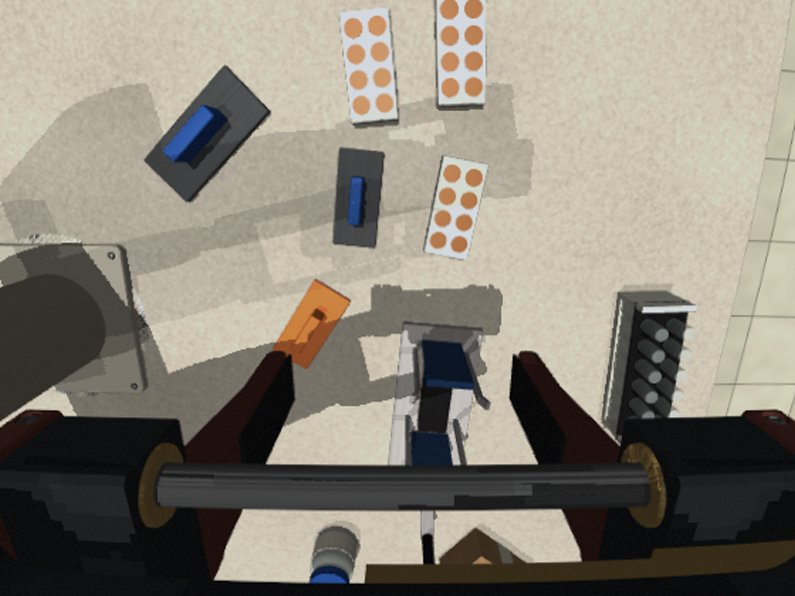

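Both views show the same three plates. The cover is the small dark slab at px (358,198), well apart from the large dark one at (207,133) and the orange one. The jaw is open. I'll get the plate poses from their wells.

```bash
cat > wells.py <<'E'
from look import *
def wells(im,z=22):
    h=cv2.cvtColor(im["color"],cv2.COLOR_RGB2HSV)
    m=((h[...,0]>5)&(h[...,0]<20)&(h[...,1]>90)&(h[...,2]>110)).astype(np.uint8)
    n,l,s,c=cv2.connectedComponentsWithStats(m)
    P=np.array([onz(im,c[i][1],c[i][0],z)[:2] for i in range(1,n) if 15<s[i][4]<3000 and s[i][2]<2*s[i][3]<4*s[i][2]])
    out=[]
    left=list(range(len(P)))
    while left:   # cluster by 40 mm links
        g=[left.pop()];k=0
        while k<len(g):
            for j in left[:]:
                if np.hypot(*(P[j]-P[g[k]]))<37: left.remove(j);g.append(j)
            k+=1
        if len(g)<4: continue
        Q=P[g];c0=Q.mean(0);a=cv2.minAreaRect(Q.astype(np.float32))
        u=np.linalg.svd(Q-c0)[2][0];u*=np.sign(u[1])
        out.append((len(g),c0.round(1),"yaw",round(float(np.arctan2(-u[0],u[1])),3),"spread",np.round(a[1],1)))
    return out
def rib(im,z=42):
    h=cv2.cvtColor(im["color"],cv2.COLOR_RGB2HSV)
    m=((h[...,0]>105)&(h[...,0]<125)&(h[...,1]>150)).astype(np.uint8)
    n,l,s,c=cv2.connectedComponentsWithStats(m)
    return [(s[i].tolist(),onz(im,c[i][1],c[i][0],z)[:2].round(1),cv2.minAreaRect(np.array([onz(im,r,q,z)[:2] for r,q in np.argwhere(l==i)],np.float32))) for i in range(1,n) if s[i][4]>60]
E
python3 - <<'E'
from wells import *
im=get_image("wrist")
for w in wells(im):print(w)
for w in rib(im):print(w)
E
```

```text
(8, array([545.7, 160.5]), 'yaw', -0.162, 'spread', array([82.7, 27.3]))
(8, array([439.5, 320.9]), 'yaw', 0.106, 'spread', array([27.3, 82.8]))
(8, array([544.1, 341.1]), 'yaw', 0.054, 'spread', array([27.3, 81.1]))
([115, 73, 44, 40, 894], array([240.7, 244. ]), ((239.71295166015625, 243.046142578125), (80.24070739746094, 31.213891983032227), 44.13159942626953))
([245, 123, 11, 34, 309], array([425.4, 171. ]), ((425.3244323730469, 170.40017700195312), (55.22303009033203, 15.534137725830078), 84.91217041015625))
([298, 239, 36, 34, 928], array([541.6, -40.3]), ((544.5006103515625, -39.83428192138672), (67.34790802001953, 67.4353256225586), 0.712662935256958))
([291, 303, 27, 24, 587], array([ 525.7, -170.1]), ((527.3602905273438, -168.7850341796875), (52.636810302734375, 54.6575813293457), 1.2302132844924927))
([219, 398, 28, 13, 292], array([ 373.7, -413.3]), ((372.7130126953125, -411.1026611328125), (62.36227798461914, 36.99989700317383), 1.827056646347046))
```

Request:
move_arm:
  motion:
    - [14,7,-38,0,0,-0.05,87]
    - [28,14,-76,0,0,-0.1,87]
    - [42,21,-113,0,0,-0.177,87]
    - [55,26,-151,0,0,-0.177,87]
    - [66,31,-187,0,0,-0.177,87]

```text
t: 8.35
ee_pos: [546.7, 160.1, 230.9]
orientation: [-3.131, 0.257, -0.001]
ft_force: [0.4, -0.3, 1.2]
width: 87.0
```

Request:
move_arm:
  motion:
    - [0,0,-40,0,0,0,87]
    - [0,0,-80,0,0,0,87]
    - [0,0,-110,0,0,0,87]
    - [0,0,-120,0,0,0,87]

```text
t: 8.68
ee_pos: [543.1, 159.1, 108.0]
orientation: [3.128, -0.256, -0.011]
ft_force: [-0.7, -0.3, -0.0]
width: 87.1
```

```bash
python3 - <<'E'
from wells import *
im=look("w5.png",[],f=1)
for w in wells(im):print(w)
E
```

```text
t 8.73 [543.4 159.3 108.5] [ 3.129 -0.256 -0.011] F [-0.9 -0.1 -0.4] w 87.3
cam at [558. 239. 269.]
(8, array([545.7, 160.9]), 'yaw', -0.167, 'spread', array([82.2, 27. ]))
(6, array([441.1, 307. ]), 'yaw', 0.14, 'spread', array([27. , 54.9]))
```

Request:
move_arm:
  motion:
    - [0,0,-40,0,0,0,87]
    - [0,0,-80,0,0,0,87]
    - [0,0,-100,0,0,0,87]
    - [0,0,-105,0,0,0,87]
    - [0,0,-105,0,0,0,87]

```text
t: 9.15
ee_pos: [546.3, 160.6, 7.9]
orientation: [3.131, -0.255, -0.001]
ft_force: [0.2, 0.1, 1.2]
width: 86.8
```

```bash
python3 - <<'E'
from workcell import *
o=get_obs();print(o["ee_pos"],o["orientation"],o["ft_force"],o["width"])
E
```

```text
[546.34838946 160.61764178   7.9112616 ] [ 3.13103356e+00 -2.55236693e-01 -7.40164627e-04] [0.18344965 0.13263375 1.23657055] 86.83789782439217
```

Request:
move_arm:
  motion:
    - [0,0,-4,0,0,0,70]
    - [0,0,-4,0,0,0,45]
    - [0,0,-4,0,0,0,40]
    - [0,0,-4,0,0,0,40]
    - [0,0,-4,0,0,0,40]

```text
t: 9.57
ee_pos: [546.4, 161.1, 4.7]
orientation: [-3.131, 0.254, -0.002]
ft_force: [-1.0, 0.1, 1.2]
width: 57.2
```

Request:
move_arm:
  motion:
    - [0,0,0,0,0,0,40]
    - [0,0,10,0,0,0,40]
    - [0,0,40,0,0,0,40]
    - [0,0,75,0,0,0,40]
    - [0,0,116,0,0,0,40]

```text
t: 9.98
ee_pos: [544.3, 160.5, 120.0]
orientation: [3.13, -0.254, -0.006]
ft_force: [1.0, 0.3, -1.4]
width: 56.2
```

Request:
move_arm:
  motion:
    - [0,-10,40,0,0,0.044,40]
    - [0,-20,75,0,0,0.088,40]
    - [0,-20,80,0,0,0.088,40]
    - [0,-20,80,0,0,0.088,40]

```text
t: 10.32
ee_pos: [547.4, 141.0, 202.9]
orientation: [-3.138, 0.118, -0.009]
ft_force: [0.3, -0.8, -1.3]
width: 55.7
```

```bash
cat > hand.py <<'E'
from wells import *
o=get_obs();p=o["ee_pos"];im=get_image("wrist")
print(np.round(p,1),o["orientation"].round(3),o["width"],o["ft_force"].round(1))
r=o["orientation"];yaw=2*np.arctan2(r[1],r[0]);yaw=(yaw+np.pi/2)%np.pi-np.pi/2;print("tool yaw",yaw)
# in hand: assume top at TCP+18 (plate picked with TCP 4 above underside)
for w in wells(im,p[2]+18):
    d=w[1]-p[:2];c,s=np.cos(yaw),np.sin(yaw)
    print(w,"offset along tool x,y:",np.round([c*d[0]+s*d[1],-s*d[0]+c*d[1]],1),"dyaw",round(w[3]-yaw,3))
E
python3 hand.py
```

```text
[547.4 141.  202.9] [-3.138  0.118 -0.009] 55.686234451290446 [ 0.3 -0.8 -1.3]
tool yaw -0.07524658063992362
(6, array([549.2, 154.7]), 'yaw', -0.074, 'spread', array([54.7, 26.9])) offset along tool x,y: [ 0.7 13.8] dyaw 0.001
(10, array([523.9, 258.2]), 'yaw', -1.519, 'spread', array([55.2, 23. ])) offset along tool x,y: [-32.3 115.1] dyaw -1.444
```

Request:
move_arm:
  motion:
    - [-2,-22,33,0,0,0,40]
    - [-4,-46,66,0,0,0,40]
    - [-6,-72,97,0,0,0,40]
    - [-8,-105,120,0,0,0,40]
    - [-10,-145,130,0,0,0,40]

```text
t: 10.78
ee_pos: [536.2, -4.0, 330.8]
orientation: [-3.139, 0.114, -0.001]
ft_force: [0.2, -0.7, -1.1]
width: 55.5
```

Request:
move_arm:
  motion:
    - [-2,-40,0,0,0,0,40]
    - [-4,-80,0,0,0,0,40]
    - [-6,-120,0,0,0,0,40]
    - [-8,-150,0,0,0,0,40]
    - [-10,-175,0,0,0,0,40]

```text
t: 11.2
ee_pos: [524.6, -180.8, 326.8]
orientation: [-3.138, 0.119, 0.007]
ft_force: [0.7, 0.5, -0.9]
width: 55.7
```

Request:
move_arm:
  motion:
    - [0,0,0,0,0,0,40]
    - [0,0,0,0,0,0,40]
    - [0,0,0,0,0,0,40]

```text
t: 11.45
ee_pos: [525.3, -178.2, 327.7]
orientation: [-3.138, 0.117, 0.005]
ft_force: [0.1, -0.7, -0.5]
width: 55.5
```

```bash
python3 - <<'E'
from look import *
im=look("x.png",[("nest",36),("cam_axis",52)],f=1)
np.save("w6.npy",im,allow_pickle=True)
save(im,"w6.png",(60,350,170,390),2)
save(im,"w6f.png",None,1)
import pickle;pickle.dump(dict(im),open("w6.pkl","wb"))
E
```

```text
t 11.5 [ 525.5 -177.9  328.2] [-3.138  0.115  0.004] F [-0.5 -0.1 -1.7] w 56.0
cam at [533. -98. 489.]
nest 0.71 [110. 282.] [531.6 -89.3  36. ]
```

View pics/w6.png

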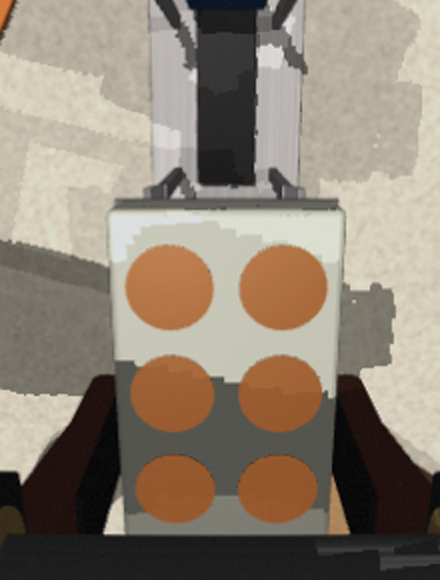

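```bash
python3 - <<'E'
from look import *
import pickle
im=pickle.load(open("w6.pkl","rb"));save(im,"w7.png",(15,165,210,350),4)
E
```

```text
(no output)
```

View pics/w7.png

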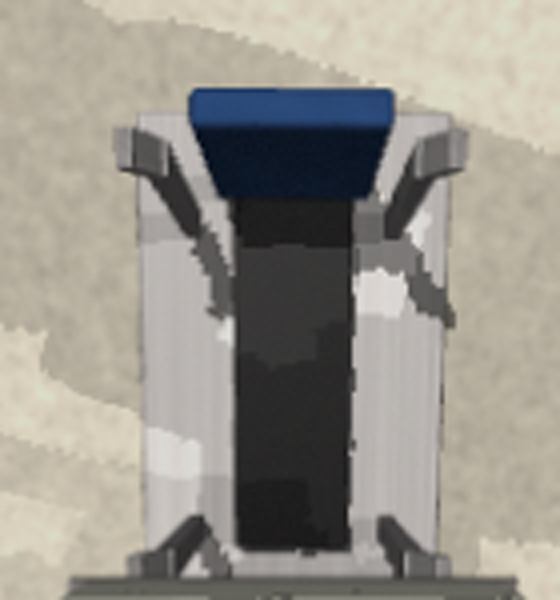

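```bash
python3 - <<'E'
from clamp import *
import pickle
im=pickle.load(open("w6.pkl","rb"))
c=lambda x,y:np.array([210+x/4-.375,15+y/4-.375])
obs=[(c(137,113),(-55,91,10)),(c(450,113),(55,91,10)),(c(233,550),(-20,-58,36)),(c(350,550),(20,-58,36)),(c(291.5,126),(0,61,130)),(c(293,197),(0,61,36))]
q,r=fit(im,obs);print(q.round(4),r.tolist())
# pure column (lateral) : floor edges mid at y=300 and 540
for x0,x1,y in((234,354,300),(233,350,540)):
    print([onz(im,*(c(x,y)[::-1]),36).round(1) for x in(x0,x1)])
A=q[:2]+R(q[2])@[0,-129.5];print("axis",A)
print("target -2:",q[:2]+R(q[2])@[0,-2])
E
python3 hand.py
```

```text
[ 5.318233e+02 -8.920190e+01 -7.760000e-02] [[-0.7, -0.5], [0.6, -0.3], [0.6, 0.3], [-0.5, 0.4], [0.0, 1.3], [-0.1, -1.6]]
[array([514.2, -61.4,  36. ]), array([554.6, -64.4,  36. ])]
[array([ 506.9, -141.5,   36. ]), array([ 548.2, -144.6,   36. ])]
axis [ 521.77907321 -218.31176155]
target -2: [531.66818981 -91.19584842]
[ 525.9 -177.7  328.9] [-3.139e+00  1.140e-01  2.000e-03] 55.724501076677754 [-0.2 -0.2 -0.5]
tool yaw -0.07250568953909209
(6, array([ 527.7, -164. ]), 'yaw', -0.074, 'spread', array([54.7, 26.9])) offset along tool x,y: [ 0.8 13.8] dyaw -0.001
```

Request:
move_arm:
  motion:
    - [1,29,-20,0,0,-0.002,40]
    - [3,58,-40,0,0,-0.002,40]
    - [5,87.5,-55,0,0,-0.002,40]
    - [5,87.5,-95,0,0,-0.002,40]
    - [5,87.5,-130,0,0,-0.002,40]

```text
t: 12.07
ee_pos: [531.7, -89.2, 199.4]
orientation: [3.139, -0.113, 0.005]
ft_force: [0.4, -0.0, -2.0]
width: 56.0
```

Request:
move_arm:
  motion:
    - [0,0,-20,0,0,0,40]
    - [0,0,-40,0,0,0,40]
    - [0,0,-60,0,0,0,40]
    - [0,0,-75,0,0,0,40]
    - [0,0,-75,0,0,0,40]

```text
t: 12.48
ee_pos: [529.0, -90.3, 122.0]
orientation: [-3.139, 0.117, 0.008]
ft_force: [-1.3, 0.1, -0.6]
width: 56.4
```

```bash
python3 hand.py; python3 - <<'E'
from look import *
look("w8.png",[],f=1.2)
E
```

```text
[529.  -90.3 122. ] [-3.139  0.117  0.008] 56.380117654257646 [-1.3  0.1 -0.6]
tool yaw -0.07475399364529878
(6, array([530.9, -76.6]), 'yaw', -0.078, 'spread', array([54.7, 26.9])) offset along tool x,y: [ 0.9 13.8] dyaw -0.003
t 12.58 [530.9 -91.  124.7] [-3.139e+00  1.180e-01  1.000e-03] F [-0.3  0.3 -1.6] w 55.7
cam at [537. -10. 285.]
```

View pics/w8.png

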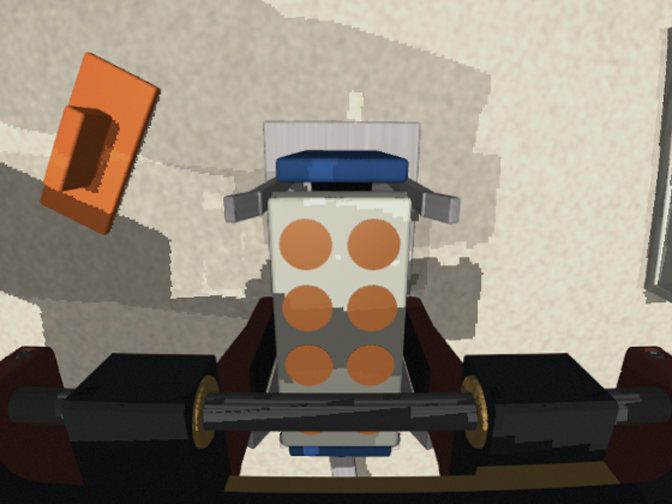

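The plate sits between the posts with a gap to both the stop and the jaw, and it looks centred. I'll lower it.

Request:
move_arm:
  motion:
    - [0,0,-22,0,0,0,40]
    - [0,0,-44,0,0,0,40]
    - [0,0,-64,0,0,0,40]
    - [0,0,-74,0,0,0,40]
    - [0,0,-78,0,0,0,40]

```text
t: 13.0
ee_pos: [530.9, -91.4, 46.3]
orientation: [-3.139, 0.119, 0.001]
ft_force: [-0.5, -0.3, -2.1]
width: 56.3
```

Request:
move_arm:
  motion:
    - [0,0,-3,0,0,0,40]
    - [0,0,-6,0,0,0,40]
    - [0,0,-6,0,0,0,40]

```text
t: 13.25
ee_pos: [531.5, -91.6, 41.3]
orientation: [3.139, -0.119, 0.002]
ft_force: [-0.3, 0.2, -0.8]
width: 55.5
```

```bash
python3 hand.py
```

```text
[531.5 -91.6  41.3] [ 3.139e+00 -1.190e-01  2.000e-03] 55.533349926204494 [-0.3  0.2 -0.8]
tool yaw -0.07593931494085449
(6, array([533.3, -77.9]), 'yaw', -0.078, 'spread', array([54.3, 26.9])) offset along tool x,y: [ 0.8 13.8] dyaw -0.002
```

Request:
move_arm:
  motion:
    - [0,0,-1,0,0,0,60]
    - [0,0,-1,0,0,0,75]
    - [0,0,-1,0,0,0,82]
    - [0,0,0,0,0,0,82]
    - [0,0,30,0,0,0,82]

```text
t: 13.72
ee_pos: [527.7, -91.0, 67.2]
orientation: [-3.138, 0.119, 0.013]
ft_force: [-0.4, -0.3, 0.1]
width: 81.0
```

Request:
move_arm:
  motion:
    - [0,0,40,0,0,0,82]
    - [0,0,80,0,0,0,82]
    - [0,0,121,0,0,0,82]
    - [0,0,162,0,0,0,82]
    - [0,10,200,0,0,0,82]

```text
t: 14.13
ee_pos: [530.8, -82.4, 273.5]
orientation: [3.139, -0.121, 0.002]
ft_force: [0.7, -0.8, 0.0]
width: 82.0
```

```bash
python3 - <<'E'
from wells import *
im=look("w9.png",[],f=1)
for w in wells(im,58):print(w)
save(im,"w9c.png",(60,330,190,400),2)
import pickle;pickle.dump(dict(im),open("w9.pkl","wb"))
E
```

```text
t 14.18 [534.5 -81.2 280.9] [ 3.138 -0.12   0.019] F [2.6 2.3 4.5] w 82.0
cam at [538.  -2. 435.]
(8, array([532.4, -92.2]), 'yaw', -0.076, 'spread', array([82.6, 27.2]))
```

View pics/w9c.png

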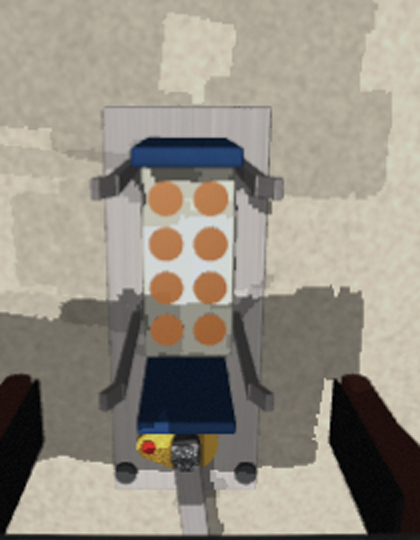

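Request:
move_arm:
  motion:
    - [0,30,0,0,0,0.03,85]
    - [1,70,0,0,0,0.06,87]
    - [3,110,0,0,0,0.09,87]
    - [5,150,0,0,0,0.13,87]
    - [7,190,0,0,0,0.13,87]

```text
t: 14.6
ee_pos: [537.5, 110.1, 270.8]
orientation: [-3.14, -0.087, -0.001]
ft_force: [0.7, 0.7, -0.1]
width: 86.9
```

Request:
move_arm:
  motion:
    - [1,40,0,0,0,0,87]
    - [3,80,0,0,0,0,87]
    - [4,120,-5,0,0,0,87]
    - [5,160,-25,0,0,0,87]
    - [6,195,-45,0,0,0,87]

```text
t: 15.02
ee_pos: [544.3, 304.5, 227.2]
orientation: [-3.139, -0.086, -0.005]
ft_force: [0.8, -0.2, 0.1]
width: 86.9
```

Request:
move_arm:
  motion:
    - [0,25,-30,0,0,0,87]
    - [0,37,-60,0,0,0,87]
    - [0,37,-75,0,0,0,87]
    - [0,37,-75,0,0,0,87]
    - [0,37,-75,0,0,0,87]

```text
t: 15.43
ee_pos: [543.2, 338.7, 150.6]
orientation: [3.139, 0.085, -0.003]
ft_force: [0.9, 0.2, -0.3]
width: 86.9
```

```bash
python3 - <<'E'
from wells import *
im=look("w10.png",[],f=1)
for w in wells(im):print(w)
E
```

```text
t 15.48 [544.1 338.9 152.1] [-3.14  -0.085 -0.   ] F [0.2 0.2 0.1] w 86.6
cam at [540. 419. 312.]
(8, array([439. , 322.3]), 'yaw', 0.07, 'spread', array([27. , 82.5]))
(8, array([544. , 341.9]), 'yaw', 0.053, 'spread', array([27. , 82.3]))
```

Request:
move_arm:
  motion:
    - [0,1,-40,0,0,0,87]
    - [0,1,-80,0,0,0,87]
    - [0,1,-115,0,0,0,87]
    - [0,1,-140,0,0,0,87]
    - [0,1,-143,0,0,0,87]

```text
t: 15.9
ee_pos: [542.5, 338.2, 5.8]
orientation: [3.138, 0.083, -0.006]
ft_force: [-0.8, -0.6, -0.3]
width: 87.0
```

Request:
move_arm:
  motion:
    - [0,0,-4,0,0,0,75]
    - [0,0,-4,0,0,0,45]
    - [0,0,-4,0,0,0,40]
    - [0,0,-4,0,0,0,40]
    - [0,0,-4,0,0,0,40]

```text
t: 16.32
ee_pos: [544.8, 340.5, 6.4]
orientation: [-3.139, -0.085, -0.004]
ft_force: [-0.7, 0.8, 1.6]
width: 57.3
```

Request:
move_arm:
  motion:
    - [0,0,0,0,0,0,40]
    - [0,0,10,0,0,0,40]
    - [0,0,40,0,0,0,40]
    - [0,0,80,0,0,0,40]
    - [0,0,120,0,0,0,40]

```text
t: 16.73
ee_pos: [542.9, 339.4, 125.5]
orientation: [3.139, 0.085, -0.003]
ft_force: [-0.0, 0.3, -0.4]
width: 55.5
```

Request:
move_arm:
  motion:
    - [0,-10,35,0,0,-0.04,40]
    - [0,-30,70,0,0,-0.08,40]
    - [0,-60,90,0,0,-0.13,40]
    - [0,-60,90,0,0,-0.13,40]
    - [0,-60,90,0,0,-0.13,40]

```text
t: 17.15
ee_pos: [544.5, 279.2, 216.9]
orientation: [-3.138, 0.122, -0.005]
ft_force: [-1.1, 0.4, -1.3]
width: 55.6
```

```bash
python3 hand.py
```

```text
[544.5 279.2 216.9] [-3.138  0.122 -0.005] 55.560126896589956 [-1.1  0.4 -1.3]
tool yaw -0.07747192913594247
(14, array([523.5, 323.3]), 'yaw', 0.597, 'spread', array([ 50.6, 108.7])) offset along tool x,y: [-24.3  42.3] dyaw 0.674
```

Request:
move_arm:
  motion:
    - [-1,-33,10,0,0,0,40]
    - [-3,-73,20,0,0,0,40]
    - [-5,-113,20,0,0,0,40]
    - [-6,-153,20,0,0,0,40]
    - [-7,-193,20,0,0,0,40]

```text
t: 17.62
ee_pos: [535.8, 86.3, 233.2]
orientation: [3.139, -0.116, -0.004]
ft_force: [1.2, 0.5, -1.0]
width: 55.8
```

Request:
move_arm:
  motion:
    - [-1,-40,0,0,0,0,40]
    - [-3,-80,0,0,0,0,40]
    - [-4,-120,0,0,0,0,40]
    - [-6,-155,0,0,0,0,40]
    - [-6,-180,0,0,0,0,40]

```text
t: 18.03
ee_pos: [529.9, -94.9, 233.0]
orientation: [-3.139, 0.119, 0.004]
ft_force: [0.0, 0.0, -1.4]
width: 55.7
```

Request:
move_arm:
  motion:
    - [0,0,0,0,0,0,40]
    - [0,0,-20,0,0,0,40]
    - [0,0,-35,0,0,0,40]
    - [0,0,-35,0,0,0,40]
    - [0,0,-35,0,0,0,40]

```text
t: 18.45
ee_pos: [530.1, -91.9, 198.1]
orientation: [-3.139, 0.117, 0.006]
ft_force: [0.0, 0.9, -0.6]
width: 55.5
```

```bash
python3 hand.py
```

```text
[530.1 -91.9 198.1] [-3.139  0.117  0.006] 55.5264933549594 [ 0.   0.9 -0.6]
tool yaw -0.07477110366099549
(6, array([532.2, -75.4]), 'yaw', -0.076, 'spread', array([54.1, 26.6])) offset along tool x,y: [ 0.9 16.6] dyaw -0.001
```

Request:
move_arm:
  motion:
    - [0,-3,-25,0,0,0,40]
    - [0,-3,-50,0,0,0,40]
    - [0,-3,-80,0,0,0,40]
    - [0,-3,-105,0,0,0,40]
    - [0,-3,-125,0,0,0,40]

```text
t: 18.92
ee_pos: [531.2, -95.4, 73.6]
orientation: [-3.139, 0.118, -0.0]
ft_force: [-0.2, -0.2, -0.3]
width: 55.8
```

Request:
move_arm:
  motion:
    - [0,0,-4,0,0,0,40]
    - [0,0,-8,0,0,0,40]
    - [0,0,-8,0,0,0,40]
    - [0,0,-8,0,0,0,40]

```text
t: 19.25
ee_pos: [532.0, -96.1, 67.8]
orientation: [3.139, -0.119, 0.003]
ft_force: [0.1, 0.2, -1.0]
width: 55.8
```

```bash
python3 hand.py
```

```text
[532.  -96.1  67.8] [ 3.139e+00 -1.190e-01  3.000e-03] 55.83243855873496 [ 0.1  0.2 -1. ]
tool yaw -0.07564376148529917
(6, array([534. , -79.6]), 'yaw', -0.076, 'spread', array([54. , 26.5])) offset along tool x,y: [ 0.7 16.6] dyaw -0.0
```

Request:
move_arm:
  motion:
    - [0,0,-1,0,0,0,40]
    - [0,0,-1.5,0,0,0,40]
    - [0,0,-1.5,0,0,0,40]
    - [0,0,-1.5,0,0,0,40]

```text
t: 19.63
ee_pos: [531.0, -96.1, 65.4]
orientation: [3.139, -0.12, 0.001]
ft_force: [-0.2, -0.1, -1.8]
width: 55.5
```

Request:
move_arm:
  motion:
    - [0,0,-1,0,0,0,40]
    - [0,0,-1,0,0,0,40]
    - [0,0,-1,0,0,0,40]

```text
t: 19.88
ee_pos: [531.1, -96.1, 64.3]
orientation: [3.139, -0.12, 0.001]
ft_force: [-0.9, -0.5, 3.2]
width: 55.8
```

Request:
move_arm:
  motion:
    - [0,0,0,0,0,0,60]
    - [0,0,0,0,0,0,75]
    - [0,0,0,0,0,0,82]
    - [0,0,3,0,0,0,82]
    - [0,0,35,0,0,0,82]

```text
t: 20.3
ee_pos: [527.4, -95.4, 95.2]
orientation: [-3.138, 0.119, 0.014]
ft_force: [-0.6, -0.4, 0.4]
width: 80.7
```

Request:
move_arm:
  motion:
    - [0,0,40,0,0,0,82]
    - [0,0,80,0,0,0,82]
    - [0,0,121,0,0,0,82]
    - [0,5,160,0,0,0,82]
    - [0,20,180,0,0,0,82]

```text
t: 20.72
ee_pos: [532.6, -77.2, 284.3]
orientation: [3.138, -0.122, 0.01]
ft_force: [1.0, -0.1, 0.2]
width: 82.1
```

```bash
python3 - <<'E'
from wells import *
im=look("w11.png",[],f=1)
for w in wells(im,80):print(w)
E
```

```text
t 20.77 [533.7 -74.8 286.5] [ 3.139 -0.12   0.016] F [2.  1.6 1.9] w 81.6
cam at [539.   3. 445.]
(8, array([532. , -94.8]), 'yaw', -0.077, 'spread', array([82.3, 27.2]))
```

Request:
move_arm:
  motion:
    - [-5,30,0,0,0,0.03,85]
    - [-13,70,0,0,0,0.06,87]
    - [-21,110,0,0,0,0.1,87]
    - [-30,149,0,0,0,0.14,87]
    - [-40,188,0,0,0,0.16,87]

```text
t: 21.18
ee_pos: [490.0, 113.5, 278.9]
orientation: [-3.139, -0.134, -0.0]
ft_force: [1.1, 0.2, -0.2]
width: 86.7
```

Request:
move_arm:
  motion:
    - [-10,38,0,0,0,0,87]
    - [-20,77,0,0,0,0,87]
    - [-30,116,-5,0,0,0,87]
    - [-40,152,-20,0,0,0,87]
    - [-50,187,-40,0,0,0,87]

```text
t: 21.6
ee_pos: [440.7, 301.4, 239.9]
orientation: [-3.137, -0.133, -0.005]
ft_force: [1.4, 0.6, -0.0]
width: 87.2
```

Request:
move_arm:
  motion:
    - [-2,18,-30,0,0,0,87]
    - [-2,22,-65,0,0,0,87]
    - [-2,22,-85,0,0,0,87]
    - [-2,22,-85,0,0,0,87]
    - [-2,22,-85,0,0,0,87]

```text
t: 22.02
ee_pos: [438.0, 320.5, 153.2]
orientation: [3.137, 0.132, -0.004]
ft_force: [0.4, -0.1, 0.8]
width: 87.2
```

```bash
python3 - <<'E'
from wells import *
im=look("w12.png",[],f=1)
for w in wells(im):print(w)
E
```

```text
t 22.07 [439.1 320.9 154.5] [ 3.139  0.132 -0.   ] F [0.4 0.4 0.9] w 86.8
cam at [432. 401. 314.]
(8, array([439.3, 321.3]), 'yaw', 0.106, 'spread', array([27.1, 82.4]))
```

Request:
move_arm:
  motion:
    - [-1,0.5,-40,0,0,0.02,87]
    - [-1,0.5,-80,0,0,0.02,87]
    - [-1,0.5,-115,0,0,0.02,87]
    - [-1,0.5,-142,0,0,0.02,87]
    - [-1,0.5,-146,0,0,0.02,87]

```text
t: 22.48
ee_pos: [437.1, 320.3, 5.9]
orientation: [3.136, 0.162, -0.005]
ft_force: [-0.9, -0.6, 0.5]
width: 86.9
```

Request:
move_arm:
  motion:
    - [0,0,-4,0,0,0,75]
    - [0,0,-4,0,0,0,45]
    - [0,0,-4,0,0,0,40]
    - [0,0,-4,0,0,0,40]
    - [0,0,-4,0,0,0,40]

```text
t: 22.9
ee_pos: [438.9, 322.1, 5.7]
orientation: [-3.136, -0.163, -0.004]
ft_force: [0.1, -0.4, 0.0]
width: 57.0
```

Request:
move_arm:
  motion:
    - [0,0,0,0,0,0,40]
    - [0,0,10,0,0,0,40]
    - [0,0,40,0,0,0,40]
    - [0,0,80,0,0,0,40]
    - [0,0,120,0,0,0,40]

```text
t: 23.32
ee_pos: [436.9, 320.8, 125.3]
orientation: [3.136, 0.163, -0.003]
ft_force: [1.1, 1.3, -1.2]
width: 55.8
```

Request:
move_arm:
  motion:
    - [10,-10,35,0,0,-0.04,40]
    - [20,-30,70,0,0,-0.08,40]
    - [30,-60,100,0,0,-0.13,40]
    - [40,-98,110,0,0,-0.18,40]
    - [50,-136,110,0,0,-0.18,40]

```text
t: 23.73
ee_pos: [489.7, 185.1, 238.6]
orientation: [-3.136, 0.121, -0.011]
ft_force: [0.6, 0.4, -1.1]
width: 56.0
```

Request:
move_arm:
  motion:
    - [9,-40,0,0,0,0,40]
    - [18,-80,0,0,0,0,40]
    - [27,-120,0,0,0,0,40]
    - [36,-160,0,0,0,0,40]
    - [43,-198,0,0,0,0,40]

```text
t: 24.15
ee_pos: [530.7, -14.7, 235.0]
orientation: [3.139, -0.12, 0.001]
ft_force: [0.1, -0.3, -1.1]
width: 55.6
```

Request:
move_arm:
  motion:
    - [0,-35,-10,0,0,0,40]
    - [0,-65,-20,0,0,0,40]
    - [0,-82,-33,0,0,0,40]
    - [0,-82,-33,0,0,0,40]
    - [0,-82,-33,0,0,0,40]

```text
t: 24.57
ee_pos: [530.0, -95.0, 201.1]
orientation: [-3.139, 0.123, 0.002]
ft_force: [-0.9, 0.3, -0.8]
width: 55.8
```

```bash
python3 hand.py
```

```text
[530.  -95.  201.1] [-3.139e+00  1.230e-01  2.000e-03] 55.76113915161487 [-0.9  0.3 -0.8]
tool yaw -0.07817754656983134
(6, array([532. , -80.9]), 'yaw', -0.077, 'spread', array([54.3, 26.7])) offset along tool x,y: [ 0.9 14.2] dyaw 0.001
```

Request:
move_arm:
  motion:
    - [0,-1,-25,0,0,0.003,40]
    - [0,-1,-50,0,0,0.003,40]
    - [0,-1,-80,0,0,0.003,40]
    - [0,-1,-100,0,0,0.003,40]
    - [0,-1,-110,0,0,0.003,40]

```text
t: 25.03
ee_pos: [529.9, -93.8, 89.6]
orientation: [-3.139, 0.112, 0.004]
ft_force: [0.3, -0.2, -1.3]
width: 55.8
```

Request:
move_arm:
  motion:
    - [0,0,-2,0,0,0,40]
    - [0,0,-3,0,0,0,40]
    - [0,0,-3,0,0,0,40]
    - [0,0,-3,0,0,0,40]

```text
t: 25.37
ee_pos: [531.9, -95.5, 89.5]
orientation: [3.139, -0.114, 0.004]
ft_force: [-0.3, -0.1, -1.0]
width: 56.0
```

Request:
move_arm:
  motion:
    - [0,0,-1,0,0,0,40]
    - [0,0,-1,0,0,0,40]
    - [0,0,-1,0,0,0,40]

```text
t: 25.62
ee_pos: [531.1, -95.7, 87.6]
orientation: [3.139, -0.115, 0.001]
ft_force: [-0.4, 0.4, -1.7]
width: 55.3
```

Request:
move_arm:
  motion:
    - [0,0,-1,0,0,0,40]
    - [0,0,-1,0,0,0,40]
    - [0,0,-1,0,0,0,40]

```text
t: 25.87
ee_pos: [530.8, -95.6, 86.0]
orientation: [-3.139, 0.115, 0.0]
ft_force: [0.4, 1.3, -0.8]
width: 55.7
```

Request:
move_arm:
  motion:
    - [0,0,-1,0,0,0,40]
    - [0,0,-1,0,0,0,40]
    - [0,0,-1,0,0,0,40]

```text
t: 26.12
ee_pos: [531.0, -95.7, 85.7]
orientation: [3.139, -0.115, 0.0]
ft_force: [-2.0, 0.3, 6.6]
width: 55.8
```

Request:
move_arm:
  motion:
    - [0,0,0,0,0,0,60]
    - [0,0,0,0,0,0,75]
    - [0,0,0,0,0,0,82]
    - [0,0,3,0,0,0,82]
    - [0,0,35,0,0,0,82]

```text
t: 26.53
ee_pos: [527.4, -94.9, 116.1]
orientation: [-3.138, 0.115, 0.014]
ft_force: [-0.2, 0.6, -1.0]
width: 81.5
```

Request:
move_arm:
  motion:
    - [0,0,40,0,0,0,82]
    - [0,0,80,0,0,0,82]
    - [0,0,121,0,0,0,82]
    - [0,5,160,0,0,0,82]
    - [0,20,180,0,0,0,82]

```text
t: 26.95
ee_pos: [532.5, -76.7, 305.3]
orientation: [3.138, -0.117, 0.01]
ft_force: [1.6, -0.3, -0.5]
width: 81.8
```

```bash
python3 - <<'E'
from wells import *
im=look("w13.png",[],f=1)
for w in wells(im,102):print(w)
save(im,"w13c.png",(60,330,190,400),2)
E
```

```text
t 27.0 [533.7 -74.2 307.6] [ 3.139 -0.116  0.016] F [0.9 1.9 1.7] w 81.7
cam at [538.   4. 466.]
(8, array([531.7, -96.4]), 'yaw', -0.071, 'spread', array([82.4, 27.3]))
```

Request:
move_arm:
  motion:
    - [-10,30,0,0,0,0,80]
    - [-24,65,0,0,0,0,70]
    - [-38,100,-10,0,0,0,60]
    - [-52,134,-30,0,0,0,60]
    - [-66,166,-50,0,0,0,60]

```text
t: 27.42
ee_pos: [464.3, 91.9, 250.1]
orientation: [-3.139, 0.115, -0.003]
ft_force: [0.3, 1.3, -0.0]
width: 60.6
```

Request:
move_arm:
  motion:
    - [-14,30,-20,0,0,0,60]
    - [-28,58,-45,0,0,0,60]
    - [-39,79,-75,0,0,0,60]
    - [-39,79,-90,0,0,0,60]
    - [-39,79,-90,0,0,0,60]

```text
t: 27.83
ee_pos: [422.8, 169.6, 157.0]
orientation: [3.137, -0.11, -0.009]
ft_force: [-0.5, 0.1, -0.5]
width: 60.1
```

```bash
python3 - <<'E'
from wells import *
im=look("w14.png",[],f=1)
save(im,"w14c.png",None,1.2)
for w in rib(im):print(w)
E
```

```text
t 27.88 [424.4 169.4 158.7] [ 3.138 -0.112 -0.006] F [-0.4  1.5  0.5] w 59.8
cam at [430. 250. 318.]
([33, 103, 81, 76, 3327], array([242.3, 245.4]), ((240.3109130859375, 243.2659912109375), (90.06302642822266, 34.969566345214844), 44.0289306640625))
([276, 172, 17, 64, 952], array([424.3, 174.1]), ((424.1770324707031, 172.89410400390625), (59.40932083129883, 13.928625106811523), 84.7082748413086))
```

View pics/w14c.png

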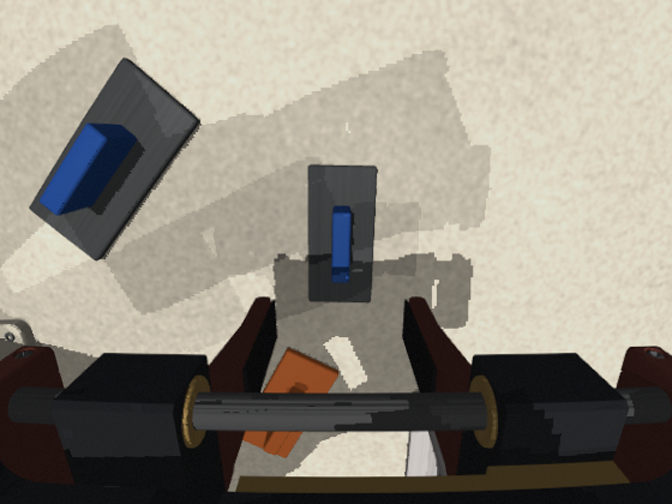

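The crop confirms the small dark slab with the blue rib at (341,245) as the cover. The large dark one is at (115,160).

```bash
python3 - <<'E'
from wells import *
im=get_image("wrist");o=get_obs();print(o["ee_pos"].round(1),o["orientation"].round(3))
P=np.array([onz(im,r/1.2-.1,c/1.2-.1,8)[:2] for c,r in((309,165),(377,167),(371,302),(308,300))]);print(P.round(1),P.mean(0))
for a,b in((3,0),(2,1)): d=P[b]-P[a];print(np.hypot(*d),np.arctan2(-d[0],d[1]))
# rib top-left/right edges
T=np.array([onz(im,r/1.2,c/1.2,42)[:2] for c,r in((334,207),(350,207),(348,268),(333,268))]);print(T.round(1),T.mean(0))
E
```

```text
[425.7 169.4 159.9] [ 3.139e+00 -1.140e-01 -2.000e-03]
[[404.7 231.6]
 [459.2 226.1]
 [448.7 108.4]
 [392.6 114.3]] [426.29614742 170.09350397]
117.92935899695787 -0.10236791074346667
118.20284548595318 -0.08838830884572078
[[423.3 201.9]
 [435.1 201.1]
 [430.5 153.7]
 [418.9 154.5]] [426.9302407  177.78295002]
```

Request:
move_arm:
  motion:
    - [0,0.7,-40,0,0,-0.02,60]
    - [0,0.7,-80,0,0,-0.02,60]
    - [0,0.7,-115,0,0,-0.02,60]
    - [0,0.7,-140,0,0,-0.02,60]
    - [0,0.7,-147,0,0,-0.02,60]

```text
t: 28.35
ee_pos: [425.6, 169.1, 11.1]
orientation: [3.137, -0.148, -0.004]
ft_force: [-0.4, -0.9, -0.4]
width: 60.0
```

Request:
move_arm:
  motion:
    - [0,0,-1,0,0,0,40]
    - [0,0,-1,0,0,0,12]
    - [0,0,-1,0,0,0,5]
    - [0,0,-1,0,0,0,5]
    - [0,0,-1,0,0,0,5]

```text
t: 28.77
ee_pos: [426.9, 170.5, 13.5]
orientation: [-3.137, 0.146, -0.004]
ft_force: [-0.5, 0.6, -0.1]
width: 30.2
```

Request:
move_arm:
  motion:
    - [0,0,0,0,0,0,5]
    - [0,0,0,0,0,0,5]
    - [0,0,0,0,0,0,5]

```text
t: 29.02
ee_pos: [425.4, 170.1, 12.5]
orientation: [3.138, -0.146, -0.001]
ft_force: [-2.6, 0.3, 8.2]
width: 14.1
```

Request:
move_arm:
  motion:
    - [0,0,0,0,0,0,5]
    - [0,0,12,0,0,0,5]
    - [0,0,45,0,0,0,5]
    - [0,0,85,0,0,0,5]
    - [0,0,125,0,0,0,5]

```text
t: 29.43
ee_pos: [424.6, 169.7, 137.6]
orientation: [3.137, -0.146, -0.004]
ft_force: [1.0, -0.1, -2.5]
width: 14.0
```

Request:
move_arm:
  motion:
    - [8,-15,35,0,0,0.01,5]
    - [20,-40,65,0,0,0.017,5]
    - [35,-75,85,0,0,0.017,5]
    - [50,-112,95,0,0,0.017,5]
    - [65,-149,95,0,0,0.017,5]

```text
t: 29.85
ee_pos: [492.5, 19.9, 234.9]
orientation: [-3.139, 0.117, -0.008]
ft_force: [1.1, 0.3, -2.2]
width: 14.1
```

Request:
move_arm:
  motion:
    - [14,-37,0,0,0,0,5]
    - [28,-74,0,0,0,0,5]
    - [40,-105,-10,0,0,0,5]
    - [40,-117,-25,0,0,0,5]
    - [40,-117,-25,0,0,0,5]

```text
t: 30.27
ee_pos: [529.4, -98.3, 204.3]
orientation: [-3.139, 0.124, 0.007]
ft_force: [-0.8, 0.1, -2.6]
width: 13.9
```

Request:
move_arm:
  motion:
    - [0,0,0,0,0,0,5]
    - [0,0,0,0,0,0,5]

```text
t: 30.43
ee_pos: [530.4, -95.2, 207.0]
orientation: [-3.139, 0.119, 0.002]
ft_force: [0.0, 0.3, -1.9]
width: 14.0
```

```bash
python3 - <<'E'
from wells import *
im=look("w15.png",[],f=1)
save(im,"w15c.png",(80,400,150,430),2)
import pickle;pickle.dump(dict(im),open("w15.pkl","wb"))
E
```

```text
t 30.48 [530.7 -94.9 207.4] [-3.139  0.118 -0.   ] F [ 0.1  1.  -1.9] w 13.9
cam at [538. -15. 368.]
```

View pics/w15c.png

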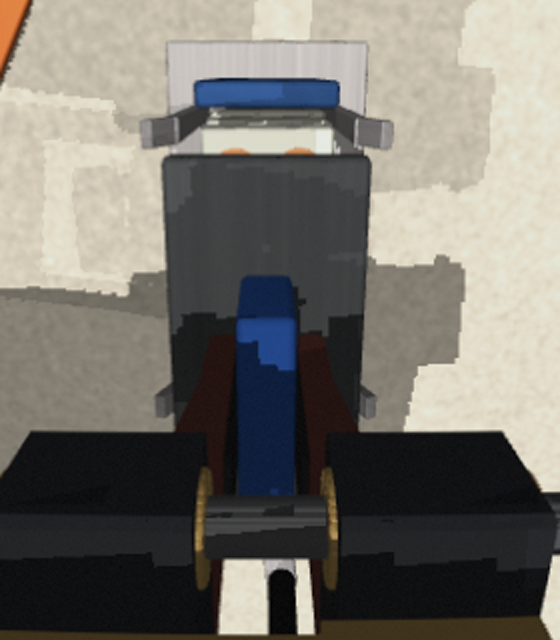

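```bash
python3 - <<'E'
from look import *
import pickle
im=pickle.load(open("w15.pkl","rb"));p=np.array([530.7,-94.9]);y=-.076;c,s=np.cos(y),np.sin(y)
for x,r in((165,157),(369,157)):
    q=onz(im,80+r/2,150+x/2,207.4-3.8) if 0 else onz(im,80+r/2-.25,150+x/2-.25,203.6)
    d=q[:2]-p;print(q.round(1),"local",np.round([c*d[0]+s*d[1],-s*d[0]+c*d[1]],1))
E
```

```text
[509.6 -33.8 203.6] local [-25.6  59.3]
[562.4 -37.8 203.6] local [27.3 59.3]
```

Request:
move_arm:
  motion:
    - [0,0,-20,0,0,0,5]
    - [0,0,-40,0,0,0,5]
    - [0,0,-60,0,0,0,5]
    - [0,0,-75,0,0,0,5]
    - [0,0,-80,0,0,0,5]

```text
t: 30.9
ee_pos: [529.8, -94.4, 125.7]
orientation: [-3.139, 0.116, 0.004]
ft_force: [0.1, 0.3, -2.1]
width: 13.9
```

Request:
move_arm:
  motion:
    - [0,0,-2,0,0,0,5]
    - [0,0,-4,0,0,0,5]
    - [0,0,-6,0,0,0,5]
    - [0,0,-6,0,0,0,5]
    - [0,0,-6,0,0,0,5]

```text
t: 31.32
ee_pos: [531.3, -95.9, 121.7]
orientation: [3.139, -0.119, 0.002]
ft_force: [0.4, -0.7, -3.0]
width: 14.1
```

Request:
move_arm:
  motion:
    - [0,0,-1,0,0,0,5]
    - [0,0,-2,0,0,0,5]
    - [0,0,-3,0,0,0,5]
    - [0,0,-3,0,0,0,5]
    - [0,0,-3,0,0,0,5]

```text
t: 31.73
ee_pos: [530.8, -95.9, 118.0]
orientation: [-3.139, 0.12, 0.0]
ft_force: [0.5, -0.2, -2.2]
width: 13.9
```

Request:
move_arm:
  motion:
    - [0,0,-1.5,0,0,0,5]
    - [0,0,-1.5,0,0,0,5]
    - [0,0,-1.5,0,0,0,5]

```text
t: 31.98
ee_pos: [530.8, -95.9, 116.4]
orientation: [-3.139, 0.119, 0.0]
ft_force: [-0.1, 0.4, -1.9]
width: 13.4
```

Request:
move_arm:
  motion:
    - [0,0,-1,0,0,0,5]
    - [0,0,-1,0,0,0,5]
    - [0,0,-1,0,0,0,5]

```text
t: 32.23
ee_pos: [530.8, -95.9, 115.5]
orientation: [-3.139, 0.119, 0.0]
ft_force: [0.4, -0.4, -2.1]
width: 13.7
```

Request:
move_arm:
  motion:
    - [0,0,-1,0,0,0,5]
    - [0,0,-1,0,0,0,5]
    - [0,0,-1,0,0,0,5]

```text
t: 32.48
ee_pos: [530.8, -95.9, 114.5]
orientation: [-3.139, 0.119, 0.0]
ft_force: [-0.5, -0.4, -1.9]
width: 14.2
```

Request:
move_arm:
  motion:
    - [0,0,-1,0,0,0,5]
    - [0,0,-1,0,0,0,5]
    - [0,0,-1,0,0,0,5]

```text
t: 32.73
ee_pos: [530.9, -95.9, 114.5]
orientation: [3.139, -0.119, 0.0]
ft_force: [-2.5, 0.2, 8.6]
width: 13.9
```

Request:
move_arm:
  motion:
    - [0,0,-0.7,0,0,0,5]
    - [0,0,-0.7,0,0,0,5]
    - [0,0,-0.7,0,0,0,5]

```text
t: 32.98
ee_pos: [531.0, -95.9, 114.5]
orientation: [3.139, -0.119, 0.001]
ft_force: [-6.3, 0.7, 15.1]
width: 13.7
```

Request:
move_arm:
  motion:
    - [0,0,1,0,0,0,5]
    - [0,0,1,0,0,0,20]
    - [0,0,1,0,0,0,40]
    - [0,0,2,0,0,0,50]
    - [0,0,15,0,0,0,50]

```text
t: 33.4
ee_pos: [529.5, -95.6, 126.1]
orientation: [-3.139, 0.119, 0.006]
ft_force: [-0.4, 0.4, -0.2]
width: 36.3
```

Request:
move_arm:
  motion:
    - [0,0,40,0,0,0,50]
    - [0,0,80,0,0,0,50]
    - [0,-10,121,0,0,0,50]
    - [0,-40,145,0,0,0,60]
    - [0,-75,160,0,0,0,60]

```text
t: 33.82
ee_pos: [532.3, -170.9, 291.9]
orientation: [3.138, -0.115, 0.008]
ft_force: [1.6, 0.3, 0.3]
width: 58.3
```

Request:
move_arm:
  motion:
    - [0,0,0,0,0,0,60]
    - [0,0,0,0,0,0,60]
    - [0,0,0,0,0,0,60]

```text
t: 34.07
ee_pos: [530.2, -170.5, 287.0]
orientation: [-3.138, 0.121, 0.002]
ft_force: [0.2, 0.5, -1.3]
width: 59.8
```

```bash
python3 - <<'E'
from wells import *
im=look("w16.png",[("cam_grip",118),("cam_axis",52),("nest",36)],f=1)
save(im,"w16c.png",(30,330,170,410),2)
for w in rib(im,144):print(w)
E
```

```text
t 34.12 [ 530.1 -170.   286.6] [-3.138e+00  1.190e-01  3.000e-03] F [0.1 0.8 0.6] w 60.2
cam at [537. -90. 448.]
cam_grip 0.64 [299. 285.] [ 523.8 -298.7  118. ]
cam_axis 0.95 [212. 279.] [ 523.  -210.6   52. ]
([249, 36, 57, 25, 1276], array([536.6, -31.1]), ((536.5524291992188, -31.550601959228516), (19.770721435546875, 49.24655532836914), 85.52862548828125))
([271, 93, 15, 61, 904], array([532.2, -96. ]), ((532.1111450195312, -96.46625518798828), (54.30231475830078, 13.328938484191895), 85.56620025634766))
([253, 181, 50, 14, 669], array([ 526.9, -157.2]), ((526.7352294921875, -157.04684448242188), (13.066339492797852, 48.45689010620117), 85.58782196044922))
```

View pics/w16c.png

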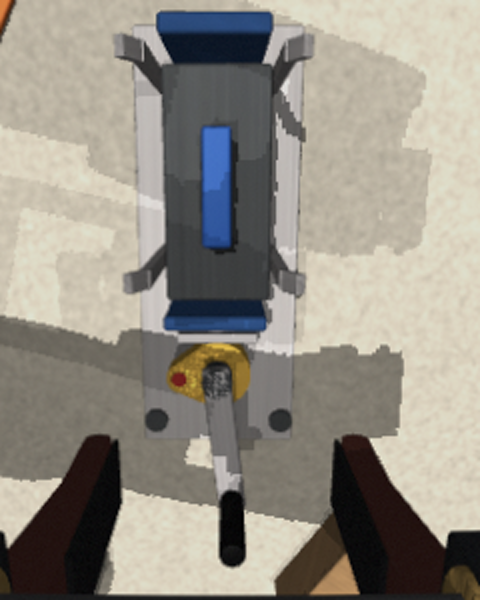

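```bash
python3 - <<'E'
from clamp import *
im=get_image("wrist")
w=lambda x,y,z:onz(im,30+y/2-.25,170+x/2-.25,z)
a=w(214,31,130);b=w(215,318,130);print("stop",a,"jaw",b,np.hypot(*(a-b)[:2]))
u=R(-.075)@[0,1.]
print("nest from stop",a[:2]-61*u,"from jaw",b[:2]+73*u)
c0=w(217,64,110);c1=w(218,299,110);print("cover ends",c0,c1,(c0+c1)/2)
c=lambda x,y:np.array([170+x/2-.25,30+y/2-.25])
obs=[(c(134,26),(-55,91,10)),(c(146,438),(-55,-195,10)),(c(291,437),(55,-195,10)),(c(214,31),(0,61,130)),(c(215,318),(0,-73,130))]
q,r=fit(im,obs);print(q.round(3),r.tolist());A=q[:2]+R(q[2])@[0,-129.5];print("axis",A)
for m in mark_of(im,"cam_grip"): print(m["p"],onz(im,*m["location"],118))
t=w(230,555,138);print("handle top",t)
E
```

```text
stop [536.27522033 -25.72848717 130.        ] jaw [ 525.99803035 -160.58304216  130.        ] 135.24559746947486
nest from stop [531.70450819 -86.55700508] from jaw [531.46789898 -87.78825844]
cover ends [536.46787931 -36.94235007 110.        ] [ 527.72973253 -154.67636583  110.        ] [532.09880592 -95.80935795 110.        ]
[ 5.31901e+02 -8.69360e+01 -7.80000e-02] [[-1.3, -2.2], [-0.2, 1.0], [0.3, 1.7], [0.4, 0.4], [0.2, -0.8]]
axis [ 521.83195935 -216.04429511]
0.63 [ 523.94318433 -300.72456816  118.        ]
handle top [ 523.75118888 -296.47381114  138.        ]
```

Request:
move_arm:
  motion:
    - [-2,-38,0,0,0,0.03,60]
    - [-5,-78,0,0,0,0.06,60]
    - [-7.5,-115,-10,0,0,0.09,60]
    - [-7.5,-128,-40,0,0,0.09,60]
    - [-7.5,-128,-75,0,0,0.09,60]

```text
t: 34.78
ee_pos: [524.8, -302.6, 213.9]
orientation: [3.138, 0.018, 0.008]
ft_force: [-0.4, 0.3, -1.1]
width: 60.4
```

Request:
move_arm:
  motion:
    - [0,0,-40,0,0,0,60]
    - [0,0,-80,0,0,0,60]
    - [0,0,-110,0,0,0,60]
    - [0,0,-115,0,0,0,60]
    - [0,0,-115,0,0,0,40]

```text
t: 35.2
ee_pos: [522.1, -297.7, 95.7]
orientation: [-3.139, -0.023, 0.007]
ft_force: [0.3, -0.1, 0.5]
width: 56.0
```

Request:
move_arm:
  motion:
    - [0,0,0,0,0,0,20]
    - [0,0,0,0,0,0,5]
    - [0,0,0,0,0,0,5]
    - [0,0,0,0,0,0,5]
    - [0,0,0,0,0,0,5]

```text
t: 35.62
ee_pos: [524.0, -299.2, 99.2]
orientation: [3.14, 0.022, 0.003]
ft_force: [-0.5, 0.8, -0.2]
width: 23.3
```

```bash
python3 - <<'E'
import numpy as np
from workcell import *
o=get_obs();print(o["ee_pos"],o["ft_force"],o["width"])
A=np.array([521.6,-215.6]);p=np.array([523.4,-297.4]);d=p-A;print(np.hypot(*d),np.arctan2(d[1],d[0]))
a0=np.arctan2(d[1],d[0]);end=-np.pi-.076-a0;print("total",end)
q0=p.copy()
for i in range(1,21):
    a=end*i/20;R=np.array([[np.cos(a),-np.sin(a)],[np.sin(a),np.cos(a)]]);q=A+R@d;print(i,round(a-end*((i-1)//5*5)/20,3),np.round(q-q0,1))
    if i%5==0:q0=q
E
```

```text
[ 523.99383133 -299.22294432   99.23397046] [-0.53304638  0.77492694 -0.19884298] 23.25987721659847
81.81980200416032 -1.548794987488439
total -1.6687976661013542
1 -0.083 [-6.8  0.1]
2 -0.167 [-13.6   0.8]
3 -0.25 [-20.3   2.1]
4 -0.334 [-26.9   3.9]
5 -0.417 [-33.3   6.3]
6 -0.083 [-6.2  2.9]
7 -0.167 [-12.1   6.3]
8 -0.25 [-17.7  10.2]
9 -0.334 [-23.   14.5]
10 -0.417 [-27.9  19.2]
11 -0.083 [-4.5  5.1]
12 -0.167 [-8.5 10.6]
13 -0.25 [-12.1  16.5]
14 -0.334 [-15.2  22.6]
15 -0.417 [-17.7  28.9]
16 -0.083 [-2.   6.5]
17 -0.167 [-3.5 13.2]
18 -0.25 [-4.4 20. ]
19 -0.334 [-4.7 26.8]
20 -0.417 [-4.5 33.6]
```

Request:
move_arm:
  motion:
    - [0,0.8,0,0,0,0,5]
    - [0,0.8,0,0,0,0,5]
    - [0,0.8,0,0,0,0,5]
    - [0,0.8,0,0,0,0,5]

```text
t: 35.95
ee_pos: [523.7, -298.3, 98.6]
orientation: [3.141, 0.022, 0.001]
ft_force: [-1.0, 0.3, 6.0]
width: 15.6
```

Request:
move_arm:
  motion:
    - [-6.8,0.1,0,0,0,-0.083,5]
    - [-13.6,0.8,0,0,0,-0.167,5]
    - [-20.3,2.1,0,0,0,-0.25,5]
    - [-26.9,3.9,0,0,0,-0.334,5]
    - [-33.3,6.3,0,0,0,-0.417,5]

```text
t: 36.37
ee_pos: [490.8, -292.7, 98.6]
orientation: [3.075, -0.634, 0.004]
ft_force: [0.1, -1.9, 4.6]
width: 15.2
```

Request:
move_arm:
  motion:
    - [-6.2,2.9,0,0,0,-0.083,5]
    - [-12.1,6.3,0,0,0,-0.167,5]
    - [-17.7,10.2,0,0,0,-0.25,5]
    - [-23,14.5,0,0,0,-0.334,5]
    - [-27.9,19.2,0,0,0,-0.417,5]

```text
t: 36.78
ee_pos: [462.4, -274.0, 98.6]
orientation: [2.877, -1.257, 0.004]
ft_force: [-1.2, -6.3, 4.5]
width: 15.2
```

Request:
move_arm:
  motion:
    - [-4.5,5.1,0,0,0,-0.083,5]
    - [-8.5,10.6,0,0,0,-0.167,5]
    - [-12.1,16.5,0,0,0,-0.25,5]
    - [-15.2,22.6,0,0,0,-0.334,5]
    - [-17.7,28.9,0,0,0,-0.417,5]

```text
t: 37.2
ee_pos: [444.0, -245.1, 98.6]
orientation: [2.555, -1.825, 0.002]
ft_force: [-5.8, -8.8, 8.9]
width: 15.3
```

Request:
move_arm:
  motion:
    - [-2,6.5,0,0,0,-0.083,5]
    - [-3.5,13.2,0,0,0,-0.167,5]
    - [-4.4,20,0,0,0,-0.25,5]
    - [-4.7,26.8,0,0,0,-0.334,5]
    - [-4.5,33.6,0,0,0,-0.417,5]

```text
t: 37.62
ee_pos: [439.0, -210.8, 98.6]
orientation: [2.121, -2.315, 0.0]
ft_force: [-7.1, -5.9, 10.4]
width: 15.9
```

Request:
move_arm:
  motion:
    - [0,0,0,0,0,0,5]
    - [0,0,0,0,0,0,5]

```text
t: 37.78
ee_pos: [439.1, -209.9, 98.5]
orientation: [2.126, -2.312, -0.002]
ft_force: [-6.6, 0.7, 13.2]
width: 15.2
```

```bash
python3 - <<'E'
from look import *
im=look("w17.png",[("cam_axis",52),("cam_grip",118)],f=1)
save(im,"w17c.png",(0,260,120,450),2)
E
```

```text
t 37.83 [ 439.1 -209.9   98.5] [ 2.126e+00 -2.312e+00 -2.000e-03] F [-6.1  0.6 13.9] w 15.6
cam at [ 521. -217.  260.]
cam_axis 0.56 [112. 283.] [ 523.2 -217.3   52. ]
cam_grip 0.8 [280. 282.] [ 442. -210.  118.]
```

View pics/w17c.png

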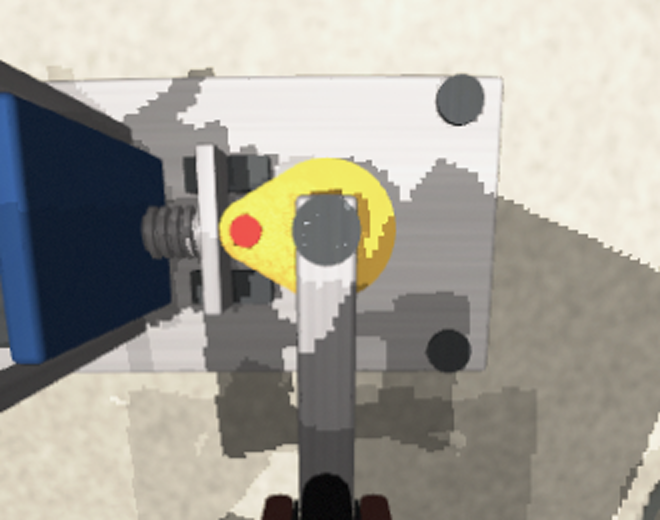

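The red dot (246,231) is level with the hub (326,229) and follower (210,229), perhaps 0.01–0.02 rad short. I'll nudge it by 1 mm and let go.

Request:
move_arm:
  motion:
    - [0,1,0,0,0,-0.01,5]
    - [0,1,0,0,0,-0.01,5]
    - [0,1,0,0,0,-0.01,12]
    - [0,1,0,0,0,-0.01,30]
    - [0,1,0,0,0,-0.01,50]

```text
t: 38.35
ee_pos: [440.0, -209.1, 98.0]
orientation: [-2.115, 2.323, -0.001]
ft_force: [-0.3, -0.2, 0.4]
width: 25.5
```

Request:
move_arm:
  motion:
    - [0,1,0,0,0,0,50]
    - [0,0,25,0,0,0,50]
    - [0,0,65,0,0,0,50]
    - [0,0,105,0,0,0,50]
    - [0,0,145,0,0,0,50]

```text
t: 38.77
ee_pos: [439.4, -208.6, 244.0]
orientation: [2.115, -2.322, -0.002]
ft_force: [1.4, -0.0, 0.1]
width: 50.0
```

Request:
move_arm:
  motion:
    - [0,0,40,0,0,0,50]
    - [0,0,80,0,0,0,50]
    - [0,25,110,0,0,0,50]
    - [0,40,120,0,0,0,50]
    - [0,40,120,0,0,0,50]

```text
t: 39.18
ee_pos: [441.2, -167.7, 366.1]
orientation: [-2.115, 2.318, -0.008]
ft_force: [0.2, -0.9, 0.1]
width: 50.1
```

Request:
move_arm:
  motion:
    - [0,0,0,0,0,0,50]
    - [0,0,0,0,0,0,50]
    - [0,0,0,0,0,0,50]

```text
t: 39.43
ee_pos: [439.3, -169.3, 361.2]
orientation: [2.114, -2.322, -0.004]
ft_force: [-0.1, -0.6, 0.3]
width: 50.0
```

```bash
python3 - <<'E'
from wells import *
im=look("w18.png",[("cam_axis",52),("cam_grip",118)],f=1)
save(im,"w18c.png",(0,300,60,460),2)
for w in rib(im,144):print(w)
E
```

```text
t 39.48 [ 439.4 -169.4  361.3] [ 2.114 -2.322 -0.004] F [-0.5 -0.8 -0.8] w 49.9
cam at [ 521. -177.  522.]
cam_axis 0.89 [108. 312.] [ 527.1 -220.    52. ]
cam_axis 0.74 [189. 409.] [ 395.6 -359.9   52. ]
cam_grip 0.69 [178. 312.] [ 440.2 -207.3  118. ]
([260, 90, 10, 46, 376], array([ 526.3, -156.3]), ((526.0269165039062, -156.53367614746094), (10.056361198425293, 49.9508056640625), 86.26322174072266))
([149, 93, 19, 45, 625], array([536.4, -33.6]), ((535.9979248046875, -33.85826110839844), (17.640865325927734, 49.7642822265625), 86.55757904052734))
([183, 106, 52, 13, 617], array([532.8, -93.1]), ((533.2476806640625, -92.5434341430664), (59.10535430908203, 13.314264297485352), 84.17855072021484))
([411, 183, 43, 40, 1329], array([ 400.7, -353.9]), ((400.5437316894531, -354.29949951171875), (55.53404235839844, 49.86916732788086), 47.99375915527344))
([46, 282, 48, 39, 980], array([302.5, 149.1]), ((302.940673828125, 149.77487182617188), (58.59071350097656, 45.43410873413086), 43.735233306884766))
```

View pics/w18c.png

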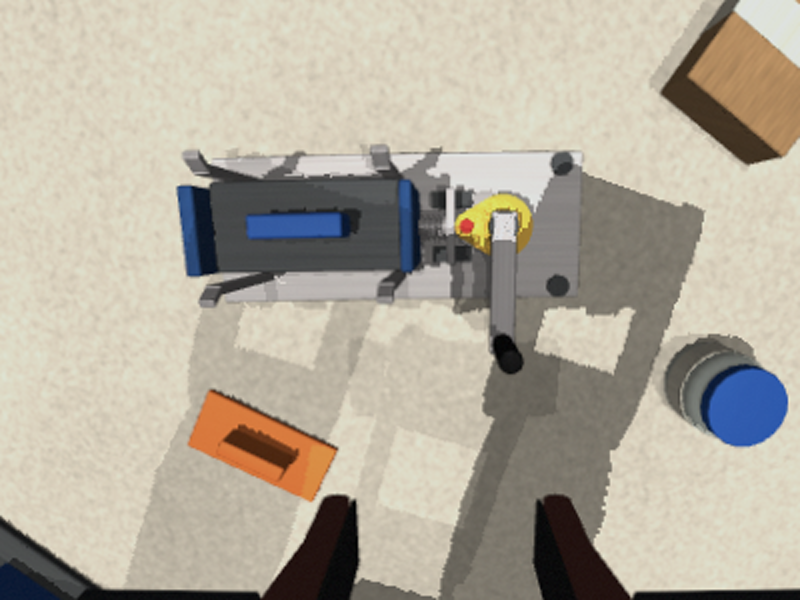

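```bash
python3 - <<'E'
from look import *
L=[("plate1",0),("jar",0),("carton",0),("tube_rack",0)]
im=look("s19.png",L,cam="side");look("sc19.png",L,cam="scene")
for c,x in((0,0),): print([proj(im,p) for p in((532,-88,36),)])
E
```

```text
t 39.63 [ 439.7 -169.4  361.9] [ 2.114e+00 -2.323e+00 -2.000e-03] F [-0.4 -0.2  0.3] w 49.9
cam at [ 272. 1004.  766.]
plate1 0.56 [220. 287.] [ 544.4 -140.4    0. ]
plate1 0.47 [231. 287.] [530.1 -83.4   0. ]
plate1 0.44 [213. 291.] [ 542.3 -183.7    0. ]
plate1 0.39 [206. 290.] [ 555.2 -225.7    0. ]
jar 0.8 [192. 349.] [ 377.9 -356.4    0. ]
jar 0.44 [210. 291.] [ 546.6 -199.9    0. ]
carton 0.57 [172. 279.] [ 646.1 -448.2    0. ]
tube_rack 0.8 [227. 193.] [811.4 -36.5   0. ]
tube_rack 0.43 [214. 291.] [ 540.9 -174.9    0. ]
t 39.88 [ 439.9 -169.2  362.7] [ 2.115 -2.323 -0.   ] F [ 0.8 -0.3 -0.7] w 50.3
cam at [1356.  645. 1059.]
plate1 0.63 [216. 277.] [ 489.1 -129.1    0. ]
plate1 0.54 [222. 276.] [ 509.5 -115.9    0. ]
plate1 0.47 [211. 276.] [ 472.3 -150.3    0. ]
jar 0.59 [170. 247.] [ 369.2 -366.6    0. ]
carton 0.59 [203. 184.] [ 627.3 -408.2    0. ]
tube_rack 0.68 [296. 228.] [812.5 -27.9   0. ]
[(np.float64(287.0773919144921), np.float64(219.64090131340072))]
```

View pics/s19.png

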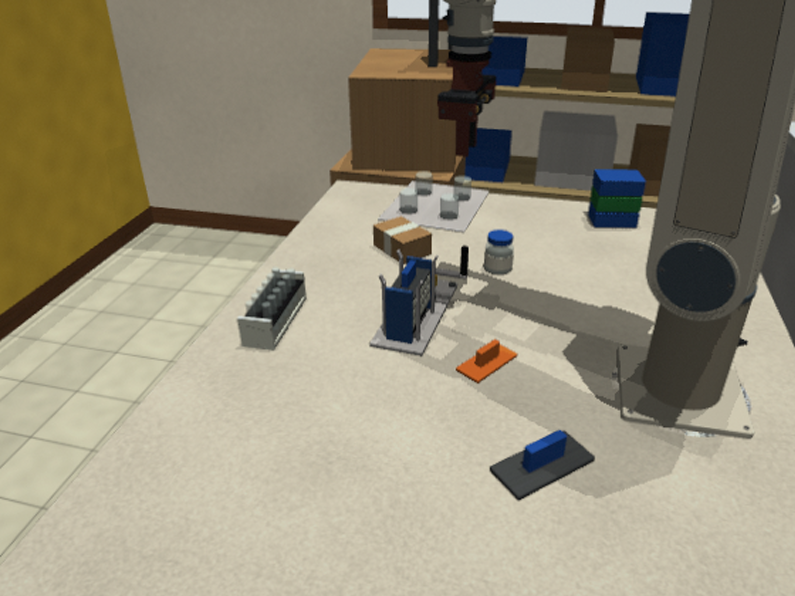

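No plate is left on the bench, and the jar, rack, carton and both unused covers are where they were. I'm handing the job in.

```bash
python3 -c "
from workcell import *
print(close_job())"
```

```text
the job is handed in; nothing more can be done
None
```

The job is done and handed in at about 40 s of the 210 s allowed.

- **Opening:** I turned the cam back to about 1.5 rad, and the pictures showed the jaw open.
- **Stacking:** There were three white plates on the bench. All are in the nest, right way up, with the small dark steel cover on top, handle up.
- **Closing:** I turned the cam to about 3.14 rad, let go of the handle and moved the arm clear.

**Last checks**
- **Cam:** The close-up taken before a final 1 mm nudge put the red dot within about 0.02 rad of the follower. I checked it only by eye after that.
- **Jaw:** In the last picture from above, the jaw and the end stop both sit right against the cover.
- **Bench:** No plate was left on it, and I saw nothing else disturbed.

**Disagreements**
- **Nest position:** My estimates of the nest along its length ranged from -85.7 to -89.2 mm. The pile went in about 5 to 9 mm short of centre, and I left it to the closing jaw to push it square.
- **Cover position after closing:** The colour measurement puts it about 4 mm short of where I expected. I put that down to the handle's side face showing in the picture, and did not confirm it.
- **Plate detections:** The network's last plate detections in the side and scene views all fell on or near the clamp. I took them for the pile.

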